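# Brass clasp blank out of the covered parts bin

### The arm

A 7-joint arm with a two-finger parallel gripper is mounted at the origin on the work surface. World frame = base frame: x ahead of the robot, y to its left, z up, the work surface at z = 0. Lengths are in m, angles in rad, forces in N, time in s.
With the tool pointing down it reaches from about 0.425 to 0.925 m from the base axis. Payload 6.8 kg.
Tool frame: the origin (TCP) lies midway between the tips of the shut fingers; the grasp point (between the pads) lies 19 mm behind it (r.grip_depth is the distance from the TCP to the grasp point, in m); z points along the fingers, y is the line along which they close (so a half turn about z gives the same grasp; the last joint's range is limited). The gripper opens to 85 mm and grips with 20 to 120 N. Pads are 22 mm wide; open, the fingers measure 114 mm over their backs; the gripper's body (76 mm by 85 mm) begins 54 mm behind the grasp point. The pads swing forward as they close: fully open they stand 13 mm farther back than shut.
Start: joints at [1.056, 0.477, 0.022, 1.555, -0.011, 1.109, -0.083], TCP at [0.267, -0.62, 0.231] pointing down, gripper open.
Joint ranges: [-2.96, 2.96], [-0.34, 2.1], [-1.41, 1.46], [0.24, 2.44], [-1.37, 4.51], [0.17, 1.92], [-2.96, 2.96]. Speed limits (rad/s): [2.39, 2.39, 3.14, 3.14, 3.14, 3.14, 3.14].

### API

Orientations are given as a rotation vector (axis times angle).
In Python, from bench import telemetry, grab_frame, calibration, order, silhouettes, r gives the robot as it stands.
- The arm moves only by the tool apply_moves, never from a script. Its argument "moves" is a list of rows, each a list of 7 numbers: the turn, a rotation vector about the tool's x, y, z scaled (see below), then the shift along the tool's x, y, z scaled (see below), then the opening, from -1 (shut) to 1 (fully open). A call has exactly 8 rows; each row shifts and turns the commanded pose from where the row before left it, along the tool's axes as they then stand; what a row does not reach is not made up. The controller multiplies each number of a shift by 1000 mm and each number of a turn by 6 degrees. A row lasts 1/12 s, in which the tool goes at most 41.7 mm and 7.16 degrees, less where a joint would pass 70% of its speed; a pose out of reach is approached as far as the arm can. A call with a number of a shift or a turn outside -1 to 1 is refused whole. A call with a gripper value outside its range is refused whole. The fingers move at their own pace and stop on an object; "grip_force" is the grip in N (left out, the last holds). Time passes only in rows, so rows that do not move let the fingers close, or fill a call up. It gives the time, the measured TCP pose, the force, the opening and the grip force at its end, in the units of the state.
- telemetry.get_obs(): the state, without advancing time (a new reading comes with each control period).
- grab_frame(name): name is "scene" or "top"; returns the picture (400x640x3 uint8, blue, green, red); there is no depth.
- calibration(name): a dict with "fx", "fy", "cx", "cy" (pixels), "world_from_camera" (4x4, takes a point from camera to world coordinates). Camera axes: x right, y down, z forward; pixel columns grow to the right and rows downward; lengths in m; the calibration is good to about 2 mm. A picture is of the moment at which its call begins. calibration takes no time and is no camera call.
- order.hand_in(): hands the job in; it is judged then, once.
Trained networks look in the newest picture that a camera, given by its name, has taken for a name from the list of things; names that differ only in an ending like _2 or _b are one class to them, and where a whole thing is asked for, a point or a joint stands for the part that bears it (a point fixed in the world has none). Each returns a list of dicts, best first, with "p" (0 to 1); they miss things now and then, are a little off and sometimes report something else, mostly with a low value. They report only what shows in the picture. A call takes as long as a camera call. They do not tell look-alikes from the thing itself.
- silhouettes(thing, camera): "mask" (400x640 bool, what is visible of it) and "extent" ([centre column, centre row, width, height] in pixels, round what is visible of it).
The state is a dict: "clock": time; "joints": joint angles; "qvel": joint speeds; "tau": joint torques, N m; "tcp_pos": TCP position; "orientation": TCP orientation; "contact_force": force on the tool from outside, world axes, zero at the start; "moment": the same for the moment, N m; "grip_width": finger opening in m; "gripper_force": force on a finger pad.
Only numpy, scipy, OpenCV 4.12 (cv2) and the standard library are available. Lean on these libraries where they do the work, as an engineer would, in place of code of your own. Each camera call takes 0.05 s, during which the arm holds its last target. There are 200 camera calls.

### The job

Pick up the thin steel blade and prise the clear cover of the parts bin all the way up with it, until the cover stands upright or leans back, keeping the gripper itself off the cover until it is up; then lay the blade flat on its rest or on the bench. Take the brass clasp blank out of its compartment and lay it, not drop it, flat on the floor of the job tray. Leave the copper and steel blanks where they lie in the bin, and leave the cover up.

Things in the scene. Friction and masses are not known exactly. Their poses are not given: they have to be found in the camera images.
- bin: Fixed blue bin 118 (x) x 274 (y) x 52 high, walls 4, with a solid ledge 16 deep, 42 high all along its front (-x). Origin: centre of the underside, without the ledge; +x to the back (hinge side). Three compartments 86 wide, 110 deep, centred at y = -90, 0, 90. Dark floor: z = 8 at the front (x = -55), rising 15 degrees to the back.
- cover (a joint): Hinge of the clear cover, rad: 0 closed, 1.57 upright, stop at 1.85. Stiff: stays where it is left; about 2 N lifts the lip. Plate 132 x 274 x 4, 100 g, hinged along the bin's back rim; its front 20 is orange and overhangs the ledge. Closed, it leaves a slot 10 high (z = 42 to 52), 14 deep, above the ledge, along the whole front.
- cover_lip (a point): Middle of the cover's front edge, on its underside; moves with the cover. 132 from the hinge line; closed, at bin x = -73, z = 52. Axes as the bin's when closed; they turn with the cover.
- cover_hinge (a point): Point on the hinge line, middle of the back rim of the bin: bin x = +59, z = 52. The hinge line runs along the bin's y.
- blade: Loose prising tool, 70 g: wooden handle 110 (x) x 16 (y) x 18 high, and a thin steel blade 75 long, 18 wide, 2.6 thick, running on from the handle's +x end at half its height (z = 9). Origin: centre of the handle's underside; x points to the blade's tip, z up.
- blade_tip (a point): Tip of the blade, at mid thickness: blade x = +130, z = 9 from the blade's origin.
- blade_rest: Fixed wooden rest that holds the blade at the start: base 120 (x) x 60 (y) x 6, two saddles 8 thick at x = -40 and 40, tops at z = 24, with prongs 8 high, 28 apart, either side of the handle. Fingers have room between the saddles. Origin: centre of the underside; the blade lies along +x.
- brass_blank: Loose brass (yellow) clasp blank, about 60 g: bar 38 (x) x 18 (y) x 12 high, with a small round knuckle (8 diameter, along y) on top at x = +15, up to z = 16. Origin: centre of the underside; z out of its top. At the start it lies on the sloped floor of one compartment, tipped 15 degrees with it, +x end uphill.
- copper_blank: Same shape in copper (reddish), in another compartment. Leave alone.
- steel_blank: Same shape in steel (silvery grey), in another compartment. Leave alone.
- tray: Fixed shallow square job tray of pale wood, 120 x 120 outside, 14 high, walls 5 thick, floor 5 thick with a blue pad. Origin: centre of the underside.
- tray_floor (a point): Centre of the tray's inner floor (z = 5); the inside is 110 x 110. Axes as the tray.
There are look-alikes about, which are no part of the job. Several things have the shape of the blade; the one meant has the colours described above.

How it is judged:
On the way, in this order (a step that is already met when the one before it is completed fails the run):
1. the cover is raised some 20 degrees by the blade (value of joint cover above 0.35 rad and contact force between blade and cover above 0.1 N).
2. the cover is up and the brass blank is lifted clear of the bin (value of joint cover above 1.35 rad and z of brass_blank in the frame of bin above 0.06 m), for 0.1 s.
At the end, for the whole second after the job is handed in: Cover above 1.35 rad (about upright or leaning back); brass blank still and flat (0.2 rad, either way up) on the tray floor; blade still and level (0.17 rad), origin below 45 mm, touching neither bin, cover nor tray; copper and steel blanks in the bin (value of joint cover above 1.35 rad and x of brass_blank in the frame of tray_floor between -0.055 and 0.055 m and y of brass_blank in the frame of tray_floor between -0.055 and 0.055 m and z of brass_blank in the frame of tray_floor between -0.006 and 0.02 m and (angle between brass_blank's own z axis and vertical below 0.2 rad or angle between brass_blank's own z axis and vertical above 2.94 rad) and linear speed of each of brass_blank, blade below 0.02 m/s and height (world z) of blade below 0.045 m and angle between blade's own x axis and vertical between 1.4 and 1.74 rad and contact force between blade and bin below 0.02 N and contact force between blade and tray below 0.02 N and contact force between blade and cover below 0.02 N and x of copper_blank in the frame of bin between -0.055 and 0.055 m and z of each of copper_blank, steel_blank in the frame of bin below 0.045 m and x of steel_blank in the frame of bin between -0.055 and 0.055 m).
It fails at once if the gripper or arm pushes the cover while it is below 1.2 rad (over 1 N) (value of joint cover below 1.2 rad and contact force between any of the fingers, the arm and cover above 1 N).
It fails at once if the brass blank is let go higher than 70 mm above the bench (dropped) (height (world z) of brass_blank above 0.07 m and contact force between the fingers and brass_blank below 0.02 N).
It fails at once if the copper or steel blank is moved by more than 30 mm (distance of any of copper_blank, steel_blank from where it was at the start of the episode above 0.03 m).
It also fails if it takes over 67 s, if anything falls off the work surface, if the arm or the gripper's body presses on something with over 40 N, if the wrist force passes 120 N, or if a joint passes its speed limit or range.

## Working session

There is one attempt and no reset: what is moved stays moved. The work goes in short steps, Python scripts to look and compute and a tool call to move; the robot and the scene stay as the last step left them, time stands still between calls to the robot, and variables do not carry over. Pictures are saved under pics/ and viewed, at most 10 in all, crops included, and the job is handed in when it is done.

Besides the shell and the picture viewer there is one more tool, called after "Request:" as name(argument=value, ...), one argument or row to a line, values as JSON. apply_moves: Moves the arm, as the interface text tells. Its arguments: {"type":"object","properties":{"moves":{"type":"array"},"grip_force":{"type":"number"}},"required":["moves"]}

```bash
ls; mkdir -p pics; python3 - <<'E'
from bench import telemetry, grab_frame, calibration, order, silhouettes, r
import cv2, numpy as np
print(telemetry.get_obs())
for n in ("scene","top"):
    c=calibration(n); print(n,c['fx'],c['fy'],c['cx'],c['cy'],np.round(c['world_from_camera'],4).tolist())
    cv2.imwrite(f"pics/{n}0.png",grab_frame(n))
    for t in ("bin","cover","blade","blade_rest","brass_blank","tray"):
        for d in silhouettes(t,n): print(n,t,round(d['p'],2),np.round(d['extent'],1).tolist(),int(d['mask'].sum()))
E
```

```text
pics
{'clock': 0.0, 'joints': array([ 1.05592654,  0.47782857,  0.02235241,  1.55648548, -0.01149549,
        1.10929723, -0.08308133]), 'qvel': array([ 0.00055748,  0.00056392,  0.0012163 ,  0.00028681,  0.00134646,
       -0.00110873, -0.00070893]), 'tau': array([ 5.14277672e-04, -5.96448576e+01,  1.60779074e+00, -2.81194103e+01,
        1.23992699e-02,  9.48830915e-03,  7.23557918e-06]), 'tcp_pos': array([ 0.26679437, -0.61937126,  0.23029251]), 'orientation': array([-3.07505265e+00, -6.34237123e-01,  8.30953464e-04]), 'contact_force': array([ 0.96038878,  0.24942468, -0.41581688]), 'moment': array([ 0.03825118, -0.0460343 , -0.04219549]), 'gripper_force': 0.0, 'grip_width': 0.08532045759577932}
scene 520.9839062610541 520.9839062610541 328.3549217888524 195.06776614374925 [[0.8248, 0.4456, -0.3481, 1.1264], [0.5654, -0.6453, 0.5137, -0.6827], [0.0043, -0.6205, -0.7842, 1.2725], [0.0, 0.0, 0.0, 1.0]]
scene bin 0.95 [326.5, 248.9, 98.4, 97.5] 4978
scene cover 0.67 [326.6, 245.6, 97.5, 89.1] 4096
scene cover 0.22 [195.8, 288.9, 62.3, 53.1] 1966
scene blade 0.79 [359.1, 143.9, 49.7, 
[... 241 characters left out ...]
.3, 30.7, 19.8] 335
top 484.76486376792883 484.76486376792883 326.1206383829305 192.19910686239854 [[-0.0061, -0.9945, 0.1048, 0.4613], [-1.0, 0.0068, 0.0057, 0.0815], [-0.0064, -0.1047, -0.9945, 1.4183], [0.0, 0.0, 0.0, 1.0]]
top bin 0.55 [368.0, 170.5, 99.7, 61.0] 4892
top bin 0.35 [229.1, 220.4, 4.9, 60.1] 410
top cover 0.64 [368.4, 166.6, 98.9, 51.4] 4554
top blade 0.84 [227.9, 220.6, 5.3, 64.0] 437
top blade 0.82 [170.1, 245.4, 59.7, 32.2] 381
top blade 0.68 [286.6, 228.9, 63.8, 5.3] 379
top blade_rest 0.71 [231.9, 229.8, 24.8, 40.3] 547
top blade_rest 0.28 [367.4, 166.0, 95.5, 49.2] 4346
top brass_blank 0.71 [364.6, 170.8, 108.5, 59.6] 4804
top tray 0.83 [469.0, 251.2, 47.3, 44.3] 1854
```

```bash
python3 - <<'E'
import cv2
a=cv2.imread("pics/top0.png")[110:310,130:530]
cv2.imwrite("pics/top0c.png",cv2.resize(a,(800,400),interpolation=cv2.INTER_CUBIC))
b=cv2.imread("pics/scene0.png")[100:340,150:450]
cv2.imwrite("pics/scene0c.png",cv2.resize(b,(750,600),interpolation=cv2.INTER_CUBIC))
E
```

```text
(no output)
```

View pics/top0c.png

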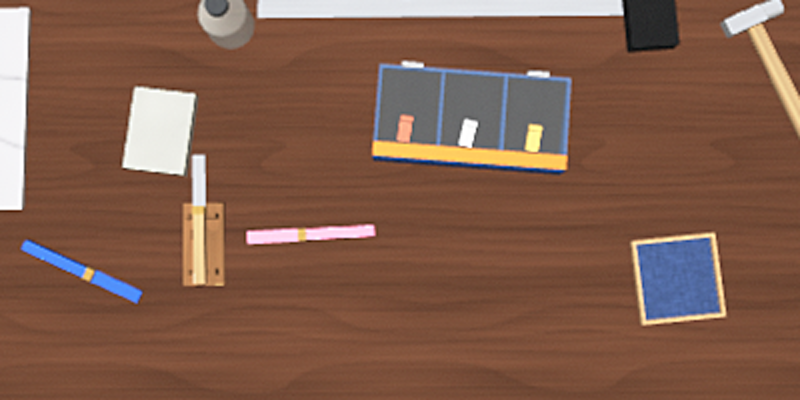

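View pics/scene0c.png

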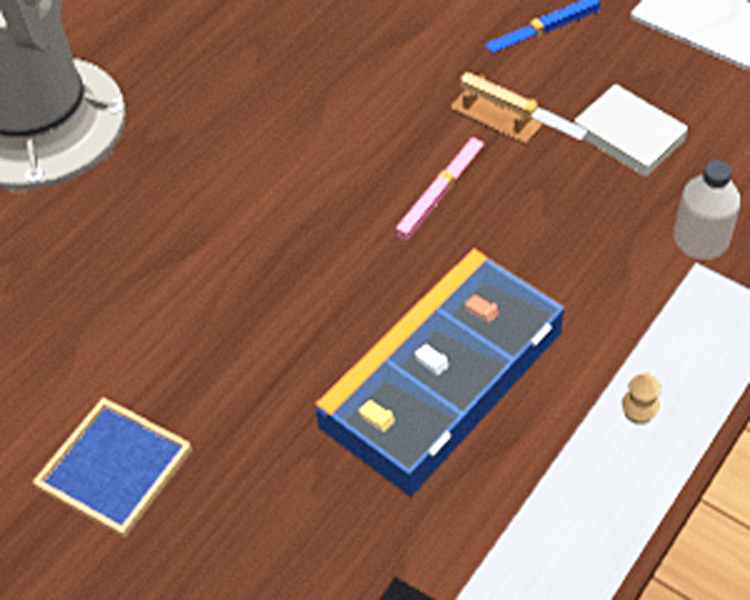

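The top view (crop at 2x, offset 130,110) shows the real blade, with a pale wooden handle, on its rest at about px (229,232), tip at (229,187) pointing +x. The pink and blue ones are look-alikes. The bin is at about (366,168) with its orange lip towards the robot and brass in the right compartment at about (397,178). The tray is at about (469,250).

```bash
cat > h.py <<'E'
import cv2, numpy as np
from bench import telemetry, grab_frame, calibration, order, silhouettes, r
from scipy.spatial.transform import Rotation as Ro
def plane(cam,uv,z):
    c=calibration(cam); T=np.array(c['world_from_camera']); uv=np.atleast_2d(uv).astype(float)
    d=np.c_[(uv[:,0]-c['cx'])/c['fx'],(uv[:,1]-c['cy'])/c['fy'],np.ones(len(uv))]@T[:3,:3].T
    return (T[:3,3]+d*((z-T[2,3])/d[:,2])[:,None])[:,:2]
def proj(cam,P):
    c=calibration(cam); T=np.array(c['world_from_camera']); q=(np.atleast_2d(P)-T[:3,3])@T[:3,:3]
    return np.c_[q[:,0]/q[:,2]*c['fx']+c['cx'],q[:,1]/q[:,2]*c['fy']+c['cy']]
def colmask(img,lo,hi,box):
    m=cv2.inRange(cv2.cvtColor(img,cv2.COLOR_BGR2HSV),lo,hi); k=np.zeros_like(m)
    x0,y0,x1,y1=box; k[y0:y1,x0:x1]=m[y0:y1,x0:x1]
    n,l,s,_=cv2.connectedComponentsWithStats(k); 
    return l==(1+np.argmax(s[1:,4])) if n>1 else k>0
def rect(cam,m,z):
    v,u=np.nonzero(m); p=plane(cam,np.c_[u,v],z)*1000
    c,s,a=cv2.minAreaRect(p.astype(np.float32)); 
    return np.round(c,1),np.round(s,1),round(a,1),np.round(p.mean(0),1),len(u)
def state():
    o=telemetry.get_obs(); R=Ro.from_rotvec(o['orientation']).as_matrix()
    return o,R
E
python3 - <<'E'
from h import *
I={n:cv2.imread(f"pics/{n}0.png") for n in("top","scene")}
hs={n:cv2.cvtColor(I[n],cv2.COLOR_BGR2HSV) for n in I}
print("orange",hs['top'][187,350],"brass",hs['top'][178,397],"handle",hs['top'][235,229],"steel",hs['top'][195,229],"rest",hs['top'][235,223],"pad",hs['top'][250,469],"traywall",hs['top'][230,470])
print('scene brass',hs['scene'][265,300],'handle',hs['scene'][137,348],'steel',hs['scene'][150,375])
B={"top":(310,130,425,200),"scene":(265,190,385,300)}
for n in I: print(n,"orange",rect(n,colmask(I[n],(12,150,150),(22,255,255),B[n]),.056))
for n in I: print(n,"brass",rect(n,colmask(I[n],(23,110,120),(34,255,255),B[n]),.03))
for n in I: print(n,"pad",rect(n,colmask(I[n],(100,60,50),(125,255,255),{"top":(430,215,510,290),"scene":(155,250,240,325)}[n]),.005))
for n in I:
    for d in silhouettes("blade",n) if 0 else []: pass
for n in I: print(n,"handle",rect(n,colmask(I[n],(15,60,170),(30,160,255),{"top":(215,200,245,260),"scene":(325,120,370,160)}[n]),.042))
for n in I: print(n,"steel",rect(n,colmask(I[n],(0,0,150),(180,45,255),{"top":(222,180,236,214),"scene":(355,135,386,160)}[n]),.033))
E
```

```text
orange [ 21 160 254] brass [ 28  98 254] handle [ 21  86 244] steel [111   8 236] rest [ 14 136 200] pad [111 126 164] traywall [118  42 164]
scene brass [ 29  91 255] handle [ 25  64 255] steel [109   8 255]
top orange (array([619. , -19.1]), array([275.9,  18.8]), 85.1, array([618.4, -22.7]), 597)
scene orange (array([609.7, -16.2]), array([275.8,  18.3]), 81.5, array([611.6,  -9.3]), 75)
top brass (array([ 655.7, -114.8]), array([ 8.1, 17.6]), 9.1, array([ 655.1, -113.9]), 9)
scene brass (array([608.8,  -4.4]), array([275.8,  16.8]), 85.2, array([608.4,  -7.7]), 444)
top pad (array([ 443. , -321.3]), array([106.2, 105.7]), 5.5, array([ 442.8, -321.1]), 1350)
scene pad (array([ 441.6, -317.8]), array([104.1, 105.7]), 5.5, array([ 442.5, -319. ]), 1316)
top handle (array([493.8, 366.5]), array([110.4,  17.5]), 2.6, array([494.8, 366.3]), 238)
scene handle (array([497.2, 367.1]), array([111.3,  19.6]), 1.9, array([497.1, 366.7]), 96)
top steel (array([588.1, 368.6]), array([72.5, 17.3]), 0.8, array([588.1, 368.6]), 180)
scene steel (array([589.9, 372. ]), array([76.5, 53.7]), 34.7, array([593.9, 376.6]), 150)
```

```bash
cat >> h.py <<'E'
def tri(a,b):
    A=[]
    for cam,uv in(("top",a),("scene",b)):
        c=calibration(cam); T=np.linalg.inv(np.array(c['world_from_camera']))[:3]
        P=np.array([[c['fx'],0,c['cx']],[0,c['fy'],c['cy']],[0,0,1]])@T; A.append(P)
    X=cv2.triangulatePoints(A[0],A[1],np.array(a,float).T,np.array(b,float).T); return (X[:3]/X[3]).T
E
python3 - <<'E'
from h import *
I={n:cv2.imread(f"pics/{n}0.png") for n in("top","scene")}
B={"top":(310,130,425,200),"scene":(265,190,385,300)}
C={}
for n in I:
    m=colmask(I[n],(14,120,150),(34,255,255),B[n]); v,u=np.nonzero(m)
    print(n,m.sum(), rect(n,m,.056))
    q=cv2.boxPoints(cv2.minAreaRect(np.c_[u,v].astype(np.float32)))
    w=plane(n,q,.06); C[n]=q[np.lexsort((w[:,0]>w[:,0].mean(),w[:,1]>w[:,1].mean()))]  # -y near, -y far, +y near, +y far
X=tri(C["top"],C["scene"]); print("orange corners\n",np.round(X*1000,1))
print("back rim",np.round(tri([(415.5,149),(320,142.5)],[(314,289),(375,223)])*1000,1))
# colored centroids
def cen(n,lo,hi,b):
    m=colmask(I[n],lo,hi,b); v,u=np.nonzero(m); return (u.mean(),v.mean()),m.sum()
for nm,lo,hi,bt,bs in (("brass",(22,50,150),(34,255,255),(390,168,405,182),(288,255,312,275)),("copper",(2,50,100),(14,255,255),(322,160,342,185),(330,210,355,232)),
   ("handle",(15,50,170),(30,160,255),(215,200,245,260),(325,120,370,160)),("steel",(0,0,200),(180,45,255),(222,180,236,214),(362,140,384,156)),
   ("pad",(100,60,50),(125,255,255),(430,215,510,290),(155,250,240,325))):
    a,na=cen("top",lo,hi,bt); b,nb=cen("scene",lo,hi,bs); print(nm,na,nb,np.round(a,1),np.round(b,1),np.round(tri([a],[b])*1000,1))
cv2.imwrite("pics/sc1.png",cv2.resize(I["scene"][190:310,265:395],(780,720)[:2],interpolation=cv2.INTER_CUBIC)[:600] if 0 else cv2.resize(I["scene"][195:305,265:395],(708,600),interpolation=cv2.INTER_CUBIC))
E
```

```text
top 657 (array([618.6, -18.7]), array([274.8,  19.7]), 85.2, array([618.4, -18.1]), 657)
scene 561 (array([618.5, -18. ]), array([274.5,  19.2]), 85.5, array([618.9, -24.4]), 561)
orange corners
 [[ 610.4 -157.    74.7]
 [ 604.8 -152.8   38.6]
 [ 620.3  119.2   60.9]
 [ 639.3  116.9   56. ]]
back rim [[ 729.4 -164.9   53.2]
 [ 750.6  107.6   51.1]]
brass 57 90 [396.8 177.1] [300.5 265.4] [[ 650.4 -114.8   28. ]]
copper 113 91 [332.2 174.6] [342.3 222.9] [[661.9  73.1  20.5]]
handle 242 125 [228.6 232.3] [349.4 136.4] [[495.3 368.   39.4]]
steel 153 117 [229.1 200. ] [374.4 148.8] [[589.2 370.4  33.9]]
pad 1350 1316 [468.6 248.8] [194.8 285.9] [[ 443.2 -320.1    6.8]]
```

View pics/sc1.png

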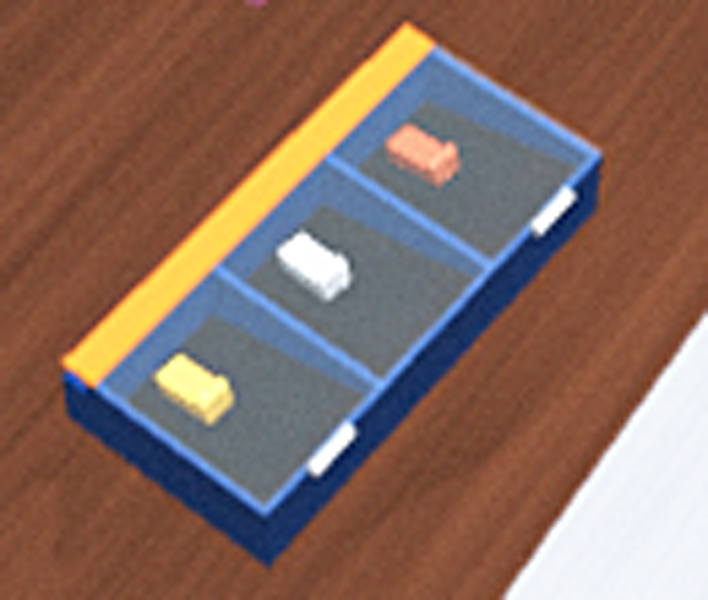

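Orange strip, hinge and pads agree between both cameras, giving bin origin ≈ (681,-24) with yaw ≈ -4.7°. Blade handle is at ≈ (495,367) with yaw ≈ 2°. Now a planner helper.

```bash
cat >> h.py <<'E'
def plan(*legs,cap=.040):
    """legs: (x,y,z mm, yaw deg, rows) tool down; prints tool-axis shift/turn per row"""
    o,R=state(); p=o['tcp_pos']*1000; yaw=np.degrees(np.arctan2(R[1,0],R[0,0]))
    print("t",round(o['clock'],2),"tcp",np.round(p,1),"yaw",round(yaw,2),"tilt",np.round(R[:,2],4),"F",np.round(o['contact_force'],2),"w",round(o['grip_width']*1000,1),"g",round(o['gripper_force'],1))
    for x,y,z,yw,n in legs:
        d=np.array([x,y,z])-p; dy=(yw-yaw)/n
        n0=max(n,int(np.ceil(np.linalg.norm(d)/41))); out=[]
        for i in range(n):
            a=np.radians(yaw+dy*i); Rz=np.array([[np.cos(a),np.sin(a),0],[np.sin(a),-np.cos(a),0],[0,0,-1]])
            out.append([0,0,round(-dy/6,3)]+np.round(Rz.T@d/n/1000,4).tolist())
        print("leg |d|/row %.1f mm"%(np.linalg.norm(d)/n)); 
        for q in out: print(q)
        p=p+d; yaw=yw
E
python3 - <<'E'
from h import *
plan((560,-150,215,2,14),(511,367.5,215,2,14))
E
```

```text
t 0.7 tcp [ 267.1 -619.9  231.3] yaw 23.3 tilt [ 1.e-04 -1.e-04 -1.e+00] F [-1.06  0.24 -0.82] w 85.6 g 0.0
leg |d|/row 39.6 mm
[0, 0, np.float64(0.254), 0.0325, -0.0226, 0.0012]
[0, 0, np.float64(0.254), 0.0319, -0.0234, 0.0012]
[0, 0, np.float64(0.254), 0.0313, -0.0242, 0.0012]
[0, 0, np.float64(0.254), 0.0306, -0.0251, 0.0012]
[0, 0, np.float64(0.254), 0.0299, -0.0259, 0.0012]
[0, 0, np.float64(0.254), 0.0292, -0.0267, 0.0012]
[0, 0, np.float64(0.254), 0.0285, -0.0274, 0.0012]
[0, 0, np.float64(0.254), 0.0278, -0.0282, 0.0012]
[0, 0, np.float64(0.254), 0.027, -0.0289, 0.0012]
[0, 0, np.float64(0.254), 0.0262, -0.0296, 0.0012]
[0, 0, np.float64(0.254), 0.0254, -0.0303, 0.0012]
[0, 0, np.float64(0.254), 0.0246, -0.031, 0.0012]
[0, 0, np.float64(0.254), 0.0238, -0.0316, 0.0012]
[0, 0, np.float64(0.254), 0.0229, -0.0322, 0.0012]
leg |d|/row 37.1 mm
[0, 0, -0.0, -0.0022, -0.0371, 0.0]
[0, 0, -0.0, -0.0022, -0.0371, 0.0]
[0, 0, -0.0, -0.0022, -0.0371, 0.0]
[0, 0, -0.0, -0.0022, -0.0371, 0.0]
[0, 0, -0.0, -0.0022, -0.0371, 0.0]
[0, 0, -0.0, -0.0022, -0.0371, 0.0]
[0, 0, -0.0, -0.0022, -0.0371, 0.0]
[0, 0, -0.0, -0.0022, -0.0371, 0.0]
[0, 0, -0.0, -0.0022, -0.0371, 0.0]
[0, 0, -0.0, -0.0022, -0.0371, 0.0]
[0, 0, -0.0, -0.0022, -0.0371, 0.0]
[0, 0, -0.0, -0.0022, -0.0371, 0.0]
[0, 0, -0.0, -0.0022, -0.0371, 0.0]
[0, 0, -0.0, -0.0022, -0.0371, 0.0]
```

Request:
apply_moves(
  moves=[
    [0, 0, 0.254, 0.0325, -0.0226, 0.001, 1],
    [0, 0, 0.254, 0.032, -0.0234, 0.001, 1],
    [0, 0, 0.254, 0.0313, -0.0242, 0.001, 1],
    [0, 0, 0.254, 0.0306, -0.025, 0.001, 1],
    [0, 0, 0.254, 0.03, -0.026, 0.001, 1],
    [0, 0, 0.254, 0.0292, -0.0267, 0.001, 1],
    [0, 0, 0.254, 0.0285, -0.0274, 0.001, 1],
    [0, 0, 0.254, 0.0278, -0.0282, 0.001, 1],
  ],
)

```text
clock: 1.37
tcp_pos: [0.4354, -0.3496, 0.2236]
orientation: [3.127, 0.302, 0.001]
contact_force: [0.6, -0.6, 0.5]
grip_width: 0.0856
gripper_force: 0.0
```

Request:
apply_moves(
  moves=[
    [0, 0, 0.254, 0.027, -0.029, 0.001, 1],
    [0, 0, 0.254, 0.0262, -0.0296, 0.001, 1],
    [0, 0, 0.254, 0.0254, -0.0303, 0.001, 1],
    [0, 0, 0.254, 0.0246, -0.031, 0.001, 1],
    [0, 0, 0.254, 0.0238, -0.0316, 0.001, 1],
    [0, 0, 0.254, 0.023, -0.0322, 0.001, 1],
    [0, 0, 0, -0.002, -0.037, 0, 1],
    [0, 0, 0, -0.002, -0.037, 0, 1],
  ],
)

```text
clock: 2.03
tcp_pos: [0.5546, -0.0739, 0.2172]
orientation: [-3.141, -0.054, -0.001]
contact_force: [0.7, 0.1, -0.3]
grip_width: 0.0853
gripper_force: 0.0
```

Request:
apply_moves(
  moves=[
    [0, 0, 0, -0.002, -0.037, 0, 1],
    [0, 0, 0, -0.002, -0.037, 0, 1],
    [0, 0, 0, -0.002, -0.037, 0, 1],
    [0, 0, 0, -0.002, -0.037, 0, 1],
    [0, 0, 0, -0.002, -0.037, 0, 1],
    [0, 0, 0, -0.002, -0.037, 0, 1],
    [0, 0, 0, -0.002, -0.037, 0, 1],
    [0, 0, 0, -0.002, -0.037, 0, 1],
  ],
)

```text
clock: 2.7
tcp_pos: [0.5273, 0.2211, 0.2176]
orientation: [-3.141, -0.054, -0.001]
contact_force: [0.8, 0.0, 0.1]
grip_width: 0.0856
gripper_force: 0.0
```

```bash
python3 - <<'E'
from h import *
plan((511,367.5,120,2,4),(511,367.5,60,2,2))
E
```

```text
t 2.7 tcp [527.3 221.1 217.6] yaw 1.96 tilt [ 7.e-04  1.e-04 -1.e+00] F [0.79 0.   0.12] w 85.6 g 0.0
leg |d|/row 44.2 mm
[0, 0, np.float64(-0.002), -0.0028, -0.0367, 0.0244]
[0, 0, np.float64(-0.002), -0.0028, -0.0367, 0.0244]
[0, 0, np.float64(-0.002), -0.0028, -0.0367, 0.0244]
[0, 0, np.float64(-0.002), -0.0028, -0.0367, 0.0244]
leg |d|/row 30.0 mm
[0, 0, -0.0, 0.0, 0.0, 0.03]
[0, 0, -0.0, 0.0, 0.0, 0.03]
```

Request:
apply_moves(
  moves=[
    [0, 0, 0, -0.0025, -0.0366, 0.017, 1],
    [0, 0, 0, -0.0025, -0.0366, 0.017, 1],
    [0, 0, 0, -0.0025, -0.0366, 0.017, 1],
    [0, 0, 0, -0.0025, -0.0366, 0.017, 1],
    [0, 0, 0, 0, 0, 0.03, 1],
    [0, 0, 0, 0, 0, 0.03, 1],
    [0, 0, 0, 0, 0, 0.018, 1],
    [0, 0, 0, 0, 0, 0, 1],
  ],
)

```text
clock: 3.37
tcp_pos: [0.51, 0.3634, 0.0669]
orientation: [3.136, 0.055, -0.009]
contact_force: [-0.5, -0.9, 0.2]
grip_width: 0.0854
gripper_force: 0.0
```

```bash
python3 - <<'E'
from h import *
plan((511,367.5,14,2,4))
cv2.imwrite("pics/s2.png",cv2.resize(grab_frame("scene")[70:190,280:440],(800,600),interpolation=cv2.INTER_CUBIC))
E
```

```text
t 3.37 tcp [510.  363.4  66.9] yaw 2.01 tilt [-0.0059 -0.0049 -1.    ] F [-0.51 -0.94  0.21] w 85.4 g 0.0
leg |d|/row 13.3 mm
[0, 0, np.float64(0.0), 0.0003, -0.001, 0.0132]
[0, 0, np.float64(0.0), 0.0003, -0.001, 0.0132]
[0, 0, np.float64(0.0), 0.0003, -0.001, 0.0132]
[0, 0, np.float64(0.0), 0.0003, -0.001, 0.0132]
```

View pics/s2.png

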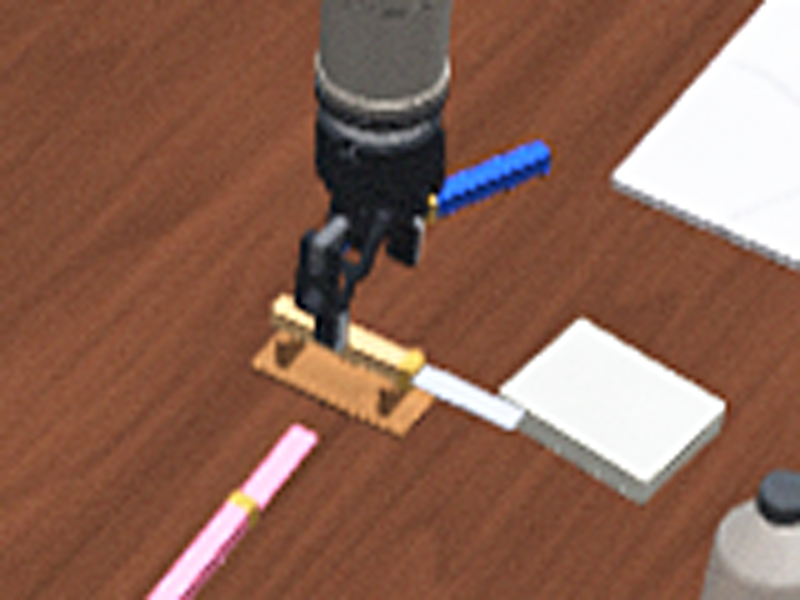

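The fingers straddle the handle between the saddles, at about (327,330) in the crop. I'll descend and look at the tilt before closing.

Request:
apply_moves(
  moves=[
    [0, 0, 0, 0, -0.003, 0.015, 1],
    [0, 0, 0, 0, -0.001, 0.015, 1],
    [0, 0, 0, 0, 0, 0.015, 1],
    [0, 0, 0, 0, 0, 0.008, 1],
    [0, 0, 0, 0, 0, 0, 1],
    [0, 0, 0, 0, 0, 0, 1],
    [0, 0, 0, 0, 0, 0, 1],
    [0, 0, 0, 0, 0, 0, 1],
  ],
)

```text
clock: 4.08
tcp_pos: [0.5131, 0.3699, 0.0196]
orientation: [-3.14, -0.054, -0.003]
contact_force: [0.3, 1.0, -0.5]
grip_width: 0.0852
gripper_force: 0.0
```

```bash
python3 - <<'E'
from h import *
plan((511,367.5,14,2,4))
E
```

```text
t 4.08 tcp [513.1 369.9  19.6] yaw 1.96 tilt [ 0.0017  0.0013 -1.    ] F [ 0.28  1.02 -0.48] w 85.2 g 0.0
leg |d|/row 1.6 mm
[0, 0, np.float64(-0.002), -0.0006, 0.0006, 0.0014]
[0, 0, np.float64(-0.002), -0.0006, 0.0006, 0.0014]
[0, 0, np.float64(-0.002), -0.0006, 0.0006, 0.0014]
[0, 0, np.float64(-0.002), -0.0006, 0.0006, 0.0014]
```

Request:
apply_moves(
  moves=[
    [0, 0, 0, 0, 0.002, 0.005, 1],
    [0, 0, 0, 0, 0, 0, 1],
    [0, 0, 0, 0, 0, 0, -1],
    [0, 0, 0, 0, 0, 0, -1],
    [0, 0, 0, 0, 0, 0, -1],
    [0, 0, 0, 0, 0, 0, -1],
    [0, 0, 0, 0, 0, 0, -1],
    [0, 0, 0, 0, 0, 0, -1],
  ],
  grip_force=100,
)

```text
clock: 4.75
tcp_pos: [0.5125, 0.3674, 0.0136]
orientation: [-3.141, -0.054, -0.0]
contact_force: [1.3, 1.2, 2.1]
grip_width: 0.0146
gripper_force: 97.5
```

Request:
apply_moves(
  moves=[
    [0, 0, 0, 0, 0, 0, -1],
    [0, 0, 0, 0, 0, 0, -1],
    [0, 0, 0, 0, 0, 0, -1],
    [0, 0, 0, 0, 0, -0.004, -1],
    [0, 0, 0, 0, 0, -0.008, -1],
    [0, 0, 0, 0, 0, -0.015, -1],
    [0, 0, 0, 0, 0, -0.02, -1],
    [0, 0, 0, 0, 0, -0.02, -1],
  ],
)

```text
clock: 5.42
tcp_pos: [0.512, 0.367, 0.081]
orientation: [3.14, 0.054, -0.002]
contact_force: [0.1, 0.8, -0.8]
grip_width: 0.0143
gripper_force: 97.5
```

```bash
python3 - <<'E'
from h import *
plan((511,367.5,84,-4.7,4))
E
```

```text
t 5.42 tcp [512. 367.  81.] yaw 1.98 tilt [-1.e-03 -7.e-04 -1.e+00] F [ 0.08  0.84 -0.85] w 14.3 g 97.5
leg |d|/row 0.8 mm
[0, 0, np.float64(0.278), -0.0002, -0.0001, -0.0008]
[0, 0, np.float64(0.278), -0.0002, -0.0001, -0.0008]
[0, 0, np.float64(0.278), -0.0003, -0.0001, -0.0008]
[0, 0, np.float64(0.278), -0.0003, -0.0001, -0.0008]
```

```bash
python3 - <<'E'
from h import *
plan((469,-6,81,-4.7,10))
E
```

```text
t 5.42 tcp [512. 367.  81.] yaw 1.98 tilt [-1.e-03 -7.e-04 -1.e+00] F [ 0.08  0.84 -0.85] w 14.3 g 97.5
leg |d|/row 37.5 mm
[0, 0, np.float64(0.111), -0.0056, 0.0371, -0.0]
[0, 0, np.float64(0.111), -0.0052, 0.0372, -0.0]
[0, 0, np.float64(0.111), -0.0047, 0.0372, -0.0]
[0, 0, np.float64(0.111), -0.0043, 0.0373, -0.0]
[0, 0, np.float64(0.111), -0.0038, 0.0373, -0.0]
[0, 0, np.float64(0.111), -0.0034, 0.0374, -0.0]
[0, 0, np.float64(0.111), -0.003, 0.0374, -0.0]
[0, 0, np.float64(0.111), -0.0025, 0.0375, -0.0]
[0, 0, np.float64(0.111), -0.0021, 0.0375, -0.0]
[0, 0, np.float64(0.111), -0.0017, 0.0375, -0.0]
```

Request:
apply_moves(
  moves=[
    [0, 0, 0.111, -0.0056, 0.037, 0, -1],
    [0, 0, 0.111, -0.0052, 0.037, 0, -1],
    [0, 0, 0.111, -0.0047, 0.037, 0, -1],
    [0, 0, 0.111, -0.0043, 0.037, 0, -1],
    [0, 0, 0.111, -0.0038, 0.037, 0, -1],
    [0, 0, 0.111, -0.0034, 0.037, 0, -1],
    [0, 0, 0.111, -0.003, 0.037, 0, -1],
    [0, 0, 0.111, -0.0025, 0.037, 0, -1],
  ],
)

```text
clock: 6.08
tcp_pos: [0.4777, 0.0697, 0.0809]
orientation: [3.14, -0.093, 0.001]
contact_force: [0.6, -0.4, -0.2]
grip_width: 0.0144
gripper_force: 97.6
```

Request:
apply_moves(
  moves=[
    [0, 0, 0.111, -0.002, 0.037, 0, -1],
    [0, 0, 0.111, -0.0017, 0.037, 0, -1],
    [0, 0, 0, 0, 0, 0.02, -1],
    [0, 0, 0, 0, 0, 0.02, -1],
    [0, 0, 0, 0, 0, 0.012, -1],
    [0, 0, 0, 0, 0, 0, -1],
    [0, 0, 0, 0, 0, 0, -1],
    [0, 0, 0, 0, 0, 0, -1],
  ],
)

```text
clock: 6.75
tcp_pos: [0.4702, -0.0019, 0.0291]
orientation: [-3.139, 0.128, -0.002]
contact_force: [0.4, 0.2, -0.2]
grip_width: 0.0141
gripper_force: 97.7
```

```bash
python3 - <<'E'
from h import *
plan((469,-6,27.6,-4.7,2))
I={n:grab_frame(n) for n in("top","scene")}
for n in I: cv2.imwrite(f"pics/{n}3.png",I[n])
plan((469,-6,27.6,-4.7,2))
# expected tip/blade corners
o,R=state(); p=o['tcp_pos']*1000; ux=R[:,0]; uy=R[:,1]
tip=p+ux*113; tip[2]=47
for n in I:
    print(n,"exp tip",np.round(proj(n,tip/1000),1),"lip mid",np.round(proj(n,np.array([[608.5,-17.6,52]])/1000),1))
    q=proj(n,tip/1000)[0].astype(int); hs=cv2.cvtColor(I[n],cv2.COLOR_BGR2HSV)
    m=colmask(I[n],(0,0,150),(180,60,255),(q[0]-40,q[1]-40,q[0]+15,q[1]+45) if n=="top" else (q[0]-45,q[1]-40,q[0]+15,q[1]+15)); print(rect(n,m,.048))
a=cv2.resize(I["top"][140:260,320:420],(500,600),interpolation=cv2.INTER_CUBIC); b=cv2.resize(I["scene"][150:320,250:335],(300,600),interpolation=cv2.INTER_CUBIC)
cv2.imwrite("pics/c3.png",np.hstack([a,b]))
E
```

```text
t 6.75 tcp [470.2  -1.9  29.1] yaw -4.67 tilt [ 1.1e-03  1.0e-04 -1.0e+00] F [ 0.38  0.22 -0.23] w 14.1 g 97.7
leg |d|/row 2.3 mm
[0, 0, np.float64(0.003), -0.0005, 0.0021, 0.0008]
[0, 0, np.float64(0.003), -0.0005, 0.0021, 0.0008]
t 6.85 tcp [470.5  -1.9  29.3] yaw -4.67 tilt [ 1.8e-03  1.0e-04 -1.0e+00] F [-0.45 -0.42 -0.18] w 14.5 g 97.7
leg |d|/row 2.3 mm
[0, 0, np.float64(0.003), -0.0006, 0.0021, 0.0008]
[0, 0, np.float64(0.003), -0.0006, 0.0021, 0.0008]
top exp tip [[361.6 199.9]] lip mid [[363.9 190.8]]
(array([493.8,  -2.7]), array([90.3, 64.6]), 89.6, array([489.3,  -7. ]), 596)
scene exp tip [[302.7 224.7]] lip mid [[308.5 229.4]]
(array([545. ,  -5.2]), array([21.1, 76.2]), 84.6, array([545.2,  -5.4]), 157)
```

View pics/c3.png

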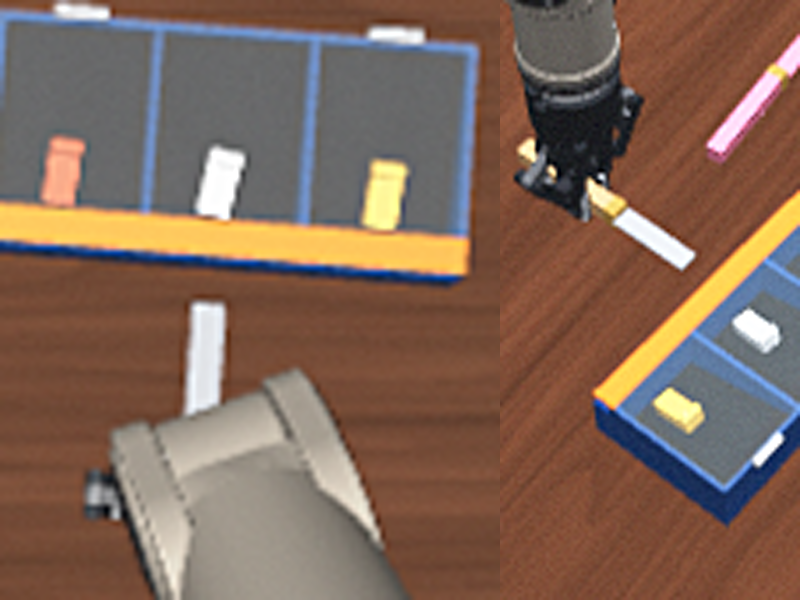

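The blade shows straight, with its tip at top px (361.6,200.4). That matches the expected (361.6,199.9), and the scene view agrees too. Inserting now.

Request:
apply_moves(
  moves=[
    [0, 0, 0, 0, 0, 0.0018, -1],
    [0, 0, 0, 0, 0, 0, -1],
    [0, 0, 0, 0.01, 0, 0, -1],
    [0, 0, 0, 0.01, 0, 0, -1],
    [0, 0, 0, 0.008, 0, 0, -1],
    [0, 0, 0, 0.007, 0, 0, -1],
    [0, 0, 0, 0, 0, 0, -1],
    [0, 0, 0, 0, 0, 0, -1],
  ],
)

```text
clock: 7.52
tcp_pos: [0.505, -0.0051, 0.0263]
orientation: [-3.139, 0.129, 0.0]
contact_force: [-0.1, -0.2, -0.7]
grip_width: 0.0145
gripper_force: 97.7
```

```bash
python3 - <<'E'
from h import *
plan()
# arc: tip at s=121 about hinge; TCP displacement for theta steps (bin x fwd = tool x, up = -tool z)
s=121; p=0
P=lambda th:np.array([59-s*np.cos(th)-3*np.sin(th)*0,52+s*np.sin(th)])
th=np.r_[0:1.7:18j]
for a,b in zip(th[:-1],th[1:]): print(round(b,2),np.round(P(b)-P(a),1))
E
```

```text
t 7.52 tcp [505.   -5.1  26.3] yaw -4.71 tilt [-0.e+00  1.e-04 -1.e+00] F [-0.1  -0.2  -0.74] w 14.5 g 97.7
0.1 [ 0.6 12.1]
0.2 [ 1.8 12. ]
0.3 [ 3.  11.7]
0.4 [ 4.1 11.4]
0.5 [ 5.3 10.9]
0.6 [ 6.3 10.3]
0.7 [7.3 9.6]
0.8 [8.2 8.8]
0.9 [9.1 8. ]
1.0 [9.8 7. ]
1.1 [10.5  6. ]
1.2 [11.   4.9]
1.3 [11.5  3.8]
1.4 [11.8  2.6]
1.5 [12.   1.5]
1.6 [12.1  0.3]
1.7 [12.1 -1. ]
```

Request:
apply_moves(
  moves=[
    [0, 0, 0, 0, 0, -0.003, -1],
    [0, 0, 0, 0, 0, -0.003, -1],
    [0, 0, 0, 0.0003, 0, -0.006, -1],
    [0, 0, 0, 0.0004, 0, -0.006, -1],
    [0, 0, 0, 0.0008, 0, -0.006, -1],
    [0, 0, 0, 0.001, 0, -0.006, -1],
    [0, 0, 0, 0.0015, 0, -0.006, -1],
    [0, 0, 0, 0.0015, 0, -0.006, -1],
  ],
)

```text
clock: 8.18
tcp_pos: [0.51, -0.0055, 0.0693]
orientation: [3.139, -0.129, 0.0]
contact_force: [-0.5, -0.1, -1.9]
grip_width: 0.0146
gripper_force: 97.5
```

```bash
cat > cov.py <<'E'
from h import *
plan()
# estimate cover angle from the orange strip in both pictures by fitting theta
import sys
from scipy.optimize import minimize_scalar
O=np.array([.6813,-.0236,0]); ux=np.array([.9966,-.082,0]); uy=np.array([.082,.9966,0]); H=O+.059*ux+[0,0,.052]
for n in("top","scene"):
    I=grab_frame(n); cv2.imwrite(f"pics/{n}{sys.argv[1]}.png",I)
    m=cv2.inRange(cv2.cvtColor(I,cv2.COLOR_BGR2HSV),(14,120,150),(34,255,255))
    best=[]
    for th in np.arange(0,1.86,.02):
        d=-np.cos(th)*ux+[0,0,np.sin(th)]; nn=np.sin(th)*ux+[0,0,np.cos(th)]
        best_iou=0
        for off in (0.,.004):
            q=[H+d*s+uy*y+nn*off for s,y in((.112,-.137),(.132,-.137),(.132,.137),(.112,.137))]
            k=np.zeros_like(m); cv2.fillPoly(k,[np.round(proj(n,q)).astype(int)],255)
            best_iou=max(best_iou,(k&m>0).sum()/max(1,(k>0).sum()))
        best.append((best_iou,th))
    print(n,[(round(a,2),round(b,2)) for a,b in sorted(best)[::-1][:3]])
E
python3 cov.py 4
```

```text
t 8.18 tcp [510.   -5.5  69.3] yaw -4.69 tilt [ 0.e+00 -1.e-04 -1.e+00] F [-0.46 -0.15 -1.88] w 14.6 g 97.5
top [(np.float64(0.89), np.float64(0.32)), (np.float64(0.83), np.float64(0.34)), (np.float64(0.83), np.float64(0.3))]
scene [(np.float64(0.94), np.float64(0.32)), (np.float64(0.92), np.float64(0.42)), (np.float64(0.9), np.float64(0.34))]
```

Request:
apply_moves(
  moves=[
    [0, 0, 0, 0.0025, 0, -0.0068, -1],
    [0, 0, 0, 0.0029, 0, -0.0067, -1],
    [0, 0, 0, 0.0033, 0, -0.0065, -1],
    [0, 0, 0, 0.0037, 0, -0.0063, -1],
    [0, 0, 0, 0.004, 0, -0.006, -1],
    [0, 0, 0, 0.0044, 0, -0.0058, -1],
    [0, 0, 0, 0.0047, 0, -0.0055, -1],
    [0, 0, 0, 0.005, 0, -0.0052, -1],
  ],
)

```text
clock: 8.95
tcp_pos: [0.541, -0.008, 0.118]
orientation: [-3.139, 0.129, -0.0]
contact_force: [-1.5, 1.2, -0.3]
grip_width: 0.0142
gripper_force: 97.5
```

```bash
python3 cov.py 5
```

```text
t 8.95 tcp [541.  -8. 118.] yaw -4.69 tilt [ 3.e-04  0.e+00 -1.e+00] F [-1.55  1.19 -0.26] w 14.2 g 97.5
top [(np.float64(0.67), np.float64(0.76)), (np.float64(0.67), np.float64(0.8)), (np.float64(0.66), np.float64(0.74))]
scene [(np.float64(0.91), np.float64(0.84)), (np.float64(0.89), np.float64(0.82)), (np.float64(0.89), np.float64(0.78))]
```

Request:
apply_moves(
  moves=[
    [0, 0, 0, 0.0054, 0, -0.0049, -1],
    [0, 0, 0, 0.0056, 0, -0.0046, -1],
    [0, 0, 0, 0.0059, 0, -0.0042, -1],
    [0, 0, 0, 0.0062, 0, -0.0039, -1],
    [0, 0, 0, 0.0064, 0, -0.0035, -1],
    [0, 0, 0, 0.0066, 0, -0.0031, -1],
    [0, 0, 0, 0.0068, 0, -0.0027, -1],
    [0, 0, 0, 0.0069, 0, -0.0023, -1],
  ],
)

```text
clock: 9.72
tcp_pos: [0.5909, -0.0121, 0.1469]
orientation: [-3.139, 0.129, -0.001]
contact_force: [-1.6, -0.2, -1.3]
grip_width: 0.0144
gripper_force: 97.6
```

Request:
apply_moves(
  moves=[
    [0, 0, 0, 0.007, 0, -0.0019, -1],
    [0, 0, 0, 0.0071, 0, -0.0014, -1],
    [0, 0, 0, 0.0072, 0, -0.001, -1],
    [0, 0, 0, 0.0072, 0, -0.0006, -1],
    [0, 0, 0, 0.0072, 0, -0.0002, -1],
    [0, 0, 0, 0.0072, 0, 0, -1],
    [0, 0, 0, 0.005, 0, 0, -1],
    [0, 0, 0, 0, 0, 0, -1],
  ],
)

```text
clock: 10.38
tcp_pos: [0.6389, -0.0161, 0.1514]
orientation: [-3.139, 0.129, -0.001]
contact_force: [-0.0, 0.9, -0.6]
grip_width: 0.0145
gripper_force: 97.6
```

```bash
python3 cov.py 6
```

```text
t 10.38 tcp [638.9 -16.1 151.4] yaw -4.7 tilt [ 7.e-04  1.e-04 -1.e+00] F [-0.02  0.9  -0.64] w 14.5 g 97.6
top [(np.float64(0.35), np.float64(1.68)), (np.float64(0.35), np.float64(1.66)), (np.float64(0.35), np.float64(1.7))]
scene [(np.float64(0.65), np.float64(1.66)), (np.float64(0.58), np.float64(1.64)), (np.float64(0.51), np.float64(1.68))]
```

```bash
python3 - <<'E'
import cv2,numpy as np
a=cv2.imread("pics/top6.png")[120:260,310:430]; b=cv2.imread("pics/scene6.png")[120:310,240:400]
cv2.imwrite("pics/c6.png",np.hstack([cv2.resize(a,(400,467)),cv2.resize(b,(393,467))]))
E
```

View pics/c6.png

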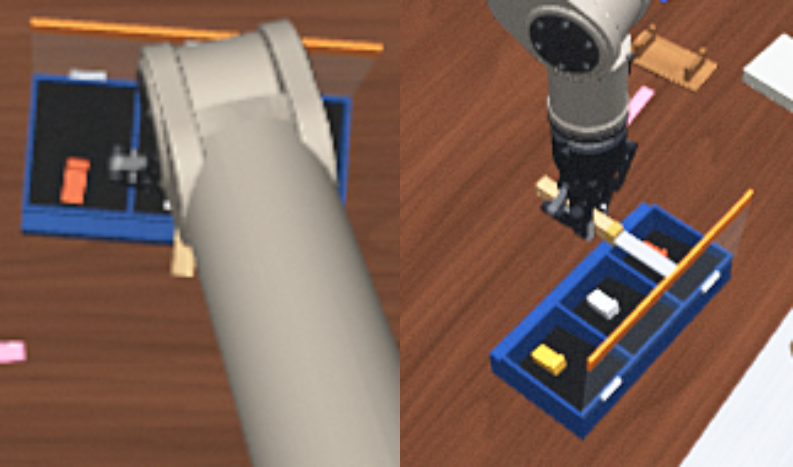

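Cover is at ≈1.66 rad, with the orange edge behind the hinge line in the top view, and all the blanks are in place. Returning the blade to its rest.

```bash
python3 - <<'E'
from h import *
plan((579,-11.5,151,-4.7,3),(512.5,367.6,75,1.96,12))
E
```

```text
t 10.48 tcp [637.9 -15.9 151.4] yaw -4.69 tilt [-0.e+00  1.e-04 -1.e+00] F [-1.06 -0.3  -0.05] w 14.6 g 97.6
leg |d|/row 19.7 mm
[0, 0, np.float64(0.0), -0.0197, 0.0001, 0.0001]
[0, 0, np.float64(0.0), -0.0197, 0.0001, 0.0001]
[0, 0, np.float64(0.0), -0.0197, 0.0001, 0.0001]
leg |d|/row 32.7 mm
[0, 0, -0.093, -0.0081, -0.031, 0.0063]
[0, 0, -0.093, -0.0078, -0.0311, 0.0063]
[0, 0, -0.093, -0.0075, -0.0312, 0.0063]
[0, 0, -0.093, -0.0072, -0.0313, 0.0063]
[0, 0, -0.093, -0.0069, -0.0313, 0.0063]
[0, 0, -0.093, -0.0066, -0.0314, 0.0063]
[0, 0, -0.093, -0.0063, -0.0315, 0.0063]
[0, 0, -0.093, -0.006, -0.0315, 0.0063]
[0, 0, -0.093, -0.0057, -0.0316, 0.0063]
[0, 0, -0.093, -0.0054, -0.0316, 0.0063]
[0, 0, -0.093, -0.0051, -0.0317, 0.0063]
[0, 0, -0.093, -0.0048, -0.0317, 0.0063]
```

Request:
apply_moves(
  moves=[
    [0, 0, 0, -0.02, 0, 0, -1],
    [0, 0, 0, -0.02, 0, 0, -1],
    [0, 0, 0, -0.019, 0, 0, -1],
    [0, 0, -0.093, -0.008, -0.031, 0.0063, -1],
    [0, 0, -0.093, -0.0078, -0.031, 0.0063, -1],
    [0, 0, -0.093, -0.0075, -0.0312, 0.0063, -1],
    [0, 0, -0.093, -0.0072, -0.0313, 0.0063, -1],
    [0, 0, -0.093, -0.0069, -0.0313, 0.0063, -1],
  ],
)

```text
clock: 11.15
tcp_pos: [0.5508, 0.148, 0.1202]
orientation: [-3.141, 0.052, -0.001]
contact_force: [0.4, -0.6, -0.9]
grip_width: 0.0142
gripper_force: 97.7
```

Request:
apply_moves(
  moves=[
    [0, 0, -0.093, -0.0066, -0.0314, 0.0063, -1],
    [0, 0, -0.093, -0.0063, -0.0315, 0.0063, -1],
    [0, 0, -0.093, -0.006, -0.0315, 0.0063, -1],
    [0, 0, -0.093, -0.0057, -0.0316, 0.0063, -1],
    [0, 0, -0.093, -0.0054, -0.0316, 0.0063, -1],
    [0, 0, -0.093, -0.005, -0.0317, 0.0063, -1],
    [0, 0, -0.093, -0.0048, -0.0317, 0.0063, -1],
    [0, 0, 0, 0, 0, 0, -1],
  ],
)

```text
clock: 11.82
tcp_pos: [0.5082, 0.3764, 0.0755]
orientation: [-3.135, -0.07, 0.003]
contact_force: [-0.6, 0.2, -1.0]
grip_width: 0.0143
gripper_force: 97.7
```

```bash
python3 - <<'E'
from h import *
plan((512.5,367.4,75,1.96,1))
E
```

```text
t 11.82 tcp [508.2 376.4  75.5] yaw 2.55 tilt [-0.0021  0.0055 -1.    ] F [-0.61  0.2  -0.98] w 14.3 g 97.7
leg |d|/row 10.0 mm
[0, 0, np.float64(0.099), 0.0039, 0.0092, 0.0005]
```

Request:
apply_moves(
  moves=[
    [0, 0, 0, 0, 0, 0, -1],
    [0, 0, 0, 0, 0, 0, -1],
    [0, 0, 0, 0, 0, 0, -1],
    [0, 0, 0, 0, 0, 0, -1],
    [0, 0, 0, 0, 0, 0.005, -1],
    [0, 0, 0, 0, 0, 0.005, -1],
    [0, 0, 0, 0, 0, 0, -1],
    [0, 0, 0, 0, 0, 0, -1],
  ],
)

```text
clock: 12.48
tcp_pos: [0.5122, 0.3673, 0.0654]
orientation: [3.14, 0.054, -0.001]
contact_force: [-0.2, -0.4, -0.7]
grip_width: 0.0148
gripper_force: 97.7
```

```bash
python3 - <<'E'
from h import *
plan((512.5,367.4,50,1.96,1))
E
```

```text
t 12.48 tcp [512.2 367.3  65.4] yaw 1.99 tilt [-9.e-04 -8.e-04 -1.e+00] F [-0.17 -0.44 -0.74] w 14.8 g 97.7
leg |d|/row 15.4 mm
[0, 0, np.float64(0.004), 0.0003, -0.0001, 0.0154]
```

Request:
apply_moves(
  moves=[
    [0, 0, 0, 0, 0, 0.015, -1],
    [0, 0, 0, 0, 0, 0.012, -1],
    [0, 0, 0, 0, 0, 0.01, -1],
    [0, 0, 0, 0, 0, 0.007, -1],
    [0, 0, 0, 0, 0, 0.004, -1],
    [0, 0, 0, 0, 0, 0.003, -1],
    [0, 0, 0, 0, 0, 0, -1],
    [0, 0, 0, 0, 0, 0, -1],
  ],
)

```text
clock: 13.15
tcp_pos: [0.5125, 0.3681, 0.0152]
orientation: [-3.141, -0.055, -0.0]
contact_force: [-0.4, -0.4, -0.2]
grip_width: 0.0145
gripper_force: 97.8
```

```bash
python3 - <<'E'
from h import *
plan()
E
```

```text
t 13.15 tcp [512.5 368.1  15.2] yaw 2.01 tilt [ 2.e-04  2.e-04 -1.e+00] F [-0.38 -0.43 -0.23] w 14.5 g 97.8
```

Request:
apply_moves(
  moves=[
    [0, 0, 0, 0, 0, 0.0012, -1],
    [0, 0, 0, 0, 0, 0, -1],
    [0, 0, 0, 0, 0, 0, -0.4],
    [0, 0, 0, 0, 0, 0, 1],
    [0, 0, 0, 0, 0, 0, 1],
    [0, 0, 0, 0, 0, 0, 1],
    [0, 0, 0, 0, 0, 0, 1],
    [0, 0, 0, 0, 0, 0, 1],
  ],
)

```text
clock: 13.82
tcp_pos: [0.5125, 0.3679, 0.0139]
orientation: [-3.141, -0.055, -0.0]
contact_force: [1.0, -0.5, 0.2]
grip_width: 0.0841
gripper_force: 0.0
```

Request:
apply_moves(
  moves=[
    [0, 0, 0, 0, 0, 0, 1],
    [0, 0, 0, 0, 0, -0.01, 1],
    [0, 0, 0, 0, 0, -0.02, 1],
    [0, 0, 0, 0, 0, -0.03, 1],
    [0, 0, 0, 0, 0, -0.035, 1],
    [0, 0, 0, 0, 0, -0.035, 1],
    [0, 0, 0, 0, 0, -0.03, 1],
    [0, 0, 0, 0, 0, -0.01, 1],
  ],
)

```text
clock: 14.48
tcp_pos: [0.5142, 0.3698, 0.1901]
orientation: [-3.136, -0.055, -0.01]
contact_force: [0.4, -0.4, 0.6]
grip_width: 0.0852
gripper_force: 0.0
```

```bash
python3 - <<'E'
from h import *
plan()
T=grab_frame("top"); S=grab_frame("scene"); cv2.imwrite("pics/top7.png",T); cv2.imwrite("pics/scene7.png",S)
I={"top":T,"scene":S}
def cen(n,lo,hi,b):
    m=colmask(I[n],lo,hi,b); v,u=np.nonzero(m); return (u.mean(),v.mean()),m
for nm,lo,hi,bt,bs in (("brass",(22,50,120),(34,255,255),(388,162,408,184),(285,253,315,278)),
   ("handle",(15,50,170),(30,160,255),(215,200,245,260),(325,120,370,160)),("steel",(0,0,200),(180,45,255),(222,180,236,214),(362,140,384,156))):
    a,ma=cen("top",lo,hi,bt); b,mb=cen("scene",lo,hi,bs); print(nm,ma.sum(),mb.sum(),np.round(tri([a],[b])*1000,1), rect("top",ma,.03),rect("scene",mb,.03))
E
```

```text
t 14.48 tcp [514.2 369.8 190.1] yaw 2.0 tilt [ 0.0064  0.0052 -1.    ] F [ 0.38 -0.36  0.61] w 85.2 g 0.0
brass 66 69 [[ 647.4 -114.    29.2]] (array([ 647.1, -113.8]), array([18. , 31.8]), 79.4, array([ 647. , -114.1]), 66) (array([ 648.3, -114. ]), array([33.6, 19. ]), 4.9, array([ 647.9, -114.1]), 69)
handle 67 128 [[495.6 368.7  39.7]] (array([490.7, 370.6]), array([37.3, 17.2]), 0.8, array([493.4, 368.7]), 67) (array([491.2, 379. ]), array([112.7,  20.6]), 4.3, array([492.3, 379. ]), 128)
steel 151 115 [[588.8 372.5  34.7]] (array([587. , 372.1]), array([69.8, 17.3]), 0.9, array([587. , 371.6]), 151) (array([584.9, 375.3]), array([68.6, 41.3]), 24.8, array([588.3, 378.4]), 115)
```

```bash
python3 - <<'E'
from h import *
I={n:cv2.imread(f"pics/{n}7.png") for n in("top","scene")}
for n,b in(("top",(384,158,412,188)),("scene",(283,250,317,280))):
  for lo in ((18,60,60),(18,100,40),(20,120,80)):
    m=colmask(I[n],lo,(36,255,255),b)
    # drop anything outside: report
    v,u=np.nonzero(m); print(n,lo,len(u),u.min(),u.max(),v.min(),v.max(),rect(n,m,.028))
a=cv2.resize(I["top"][140:210,360:430],(390,390),interpolation=cv2.INTER_NEAREST); b=cv2.resize(I["scene"][235:305,265:335],(390,390),interpolation=cv2.INTER_NEAREST)
cv2.imwrite("pics/c7.png",np.hstack([a,b]))
E
```

```text
top (18, 60, 60) 102 392 401 172 185 (array([ 645.7, -113.9]), array([21.1, 40.1]), 78.6, array([ 645.9, -113.7]), 102)
top (18, 100, 40) 102 392 401 172 185 (array([ 645.7, -113.9]), array([21.1, 40.1]), 78.6, array([ 645.9, -113.7]), 102)
top (20, 120, 80) 87 393 401 172 185 (array([ 645.9, -114.5]), array([20.4, 39.4]), 79.5, array([ 645.9, -113.9]), 87)
scene (18, 60, 60) 112 293 307 260 272 (array([ 651.4, -115.3]), array([26.3, 40.7]), 87.9, array([ 651.5, -116. ]), 112)
scene (18, 100, 40) 112 293 307 260 272 (array([ 651.4, -115.3]), array([26.3, 40.7]), 87.9, array([ 651.5, -116. ]), 112)
scene (20, 120, 80) 83 294 307 260 271 (array([ 650.7, -112.8]), array([22. , 38.2]), 86.0, array([ 649.9, -114.1]), 83)
```

View pics/c7.png

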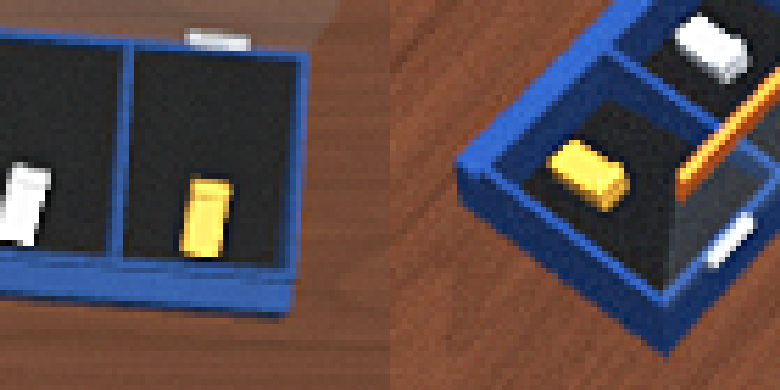

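The brass blank is clearly visible, at top px (397,179) and scene px (300,266), yawed about -10°. I'll fit its box model to both masks.

```bash
python3 - <<'E'
from h import *
from scipy.optimize import minimize
I={n:cv2.imread(f"pics/{n}7.png") for n in("top","scene")}
M={n:colmask(I[n],(18,80,60),(36,255,255),b) for n,b in(("top",(384,158,412,188)),("scene",(283,250,317,280)))}
Rb=Ro.from_euler('z',-4.7,degrees=True); Rs=Rb*Ro.from_euler('y',-15,degrees=True); O=np.array([.6813,-.0236,0])
c=np.array([[x,y,z] for x in(-.019,.019) for y in(-.009,.009) for z in(0,.012)]+[[x,y,.016] for x in(.012,.018) for y in(-.009,.009)])
K=8
def pose(q):
    bx,by,yw=q; R=Rs*Ro.from_euler('z',yw,degrees=True); o=O+Rb.apply([bx/1000,by/1000,.008+(bx/1000+.055)*np.tan(np.radians(15))]); return o,R
def cost(q):
    o,R=pose(q); t=0
    for n in M:
        h=cv2.convexHull(proj(n,o+R.apply(c)).astype(np.float32)); k=np.zeros((400*K//4,640*K//4),np.uint8)
        x0,y0=(380,150) if n=="top" else (280,240)
        k=np.zeros((50*K,50*K),np.uint8); cv2.fillPoly(k,[np.round(((h-[x0,y0]+.5)*K)).astype(int)],1)
        m=np.kron(M[n][y0:y0+50,x0:x0+50],np.ones((K,K))); t+=1-(k*m).sum()/np.maximum(k,m).sum()
    return t
best=min((minimize(cost,[x,-92,y],method='Nelder-Mead',options=dict(initial_simplex=[[x,-92,y],[x+6,-92,y],[x,-86,y],[x,-92,y+8]])) for x in(-28,-22) for y in(-10,0)),key=lambda s:s.fun)
o,R=pose(best.x); X=R.apply([1,0,0]); print(best.x,best.fun,"origin",np.round(o*1000,1),"mid",np.round((o+R.apply([0,0,.006]))*1000,1),"xaxis",np.round(X,3),"zaxis",np.round(R.apply([0,0,1]),3),"yaw",round(np.degrees(np.arctan2(X[1],X[0])),1))
E
```

```text
[-24.68047941 -92.92017008  -3.65697243] 0.2375550253222014 origin [ 649.1 -114.2   16.1] mid [ 647.5 -114.1   21.9] xaxis [ 0.955 -0.143  0.258] zaxis [-0.258  0.021  0.966] yaw -8.5
```

```bash
python3 - <<'E'
from h import *
plan((622.8,-112.1,140,-8.5,13))
E
```

```text
t 14.58 tcp [513.6 369.  187.2] yaw 2.0 tilt [ 0.0046  0.0034 -1.    ] F [ 0.32 -0.47 -0.89] w 85.6 g 0.0
leg |d|/row 38.1 mm
[0, 0, np.float64(0.135), 0.0071, 0.0373, 0.0036]
[0, 0, np.float64(0.135), 0.0076, 0.0372, 0.0036]
[0, 0, np.float64(0.135), 0.0081, 0.0371, 0.0036]
[0, 0, np.float64(0.135), 0.0087, 0.0369, 0.0036]
[0, 0, np.float64(0.135), 0.0092, 0.0368, 0.0036]
[0, 0, np.float64(0.135), 0.0097, 0.0367, 0.0036]
[0, 0, np.float64(0.135), 0.0102, 0.0365, 0.0036]
[0, 0, np.float64(0.135), 0.0107, 0.0364, 0.0036]
[0, 0, np.float64(0.135), 0.0113, 0.0362, 0.0036]
[0, 0, np.float64(0.135), 0.0118, 0.0361, 0.0036]
[0, 0, np.float64(0.135), 0.0123, 0.0359, 0.0036]
[0, 0, np.float64(0.135), 0.0128, 0.0357, 0.0036]
[0, 0, np.float64(0.135), 0.0133, 0.0356, 0.0036]
```

Request:
apply_moves(
  moves=[
    [0, 0, 0.135, 0.007, 0.0373, 0.0036, 1],
    [0, 0, 0.135, 0.0076, 0.0372, 0.0036, 1],
    [0, 0, 0.135, 0.008, 0.037, 0.0036, 1],
    [0, 0, 0.135, 0.0087, 0.037, 0.0036, 1],
    [0, 0, 0.135, 0.0092, 0.0368, 0.0036, 1],
    [0, 0, 0.135, 0.0097, 0.0367, 0.0036, 1],
    [0, 0, 0.135, 0.0102, 0.0365, 0.0036, 1],
    [0, 0, 0.135, 0.0107, 0.0364, 0.0036, 1],
  ],
)

```text
clock: 15.25
tcp_pos: [0.5781, 0.0696, 0.1531]
orientation: [3.138, -0.123, -0.005]
contact_force: [0.8, 0.3, 0.2]
grip_width: 0.0856
gripper_force: 0.0
```

Request:
apply_moves(
  moves=[
    [0, 0, 0.135, 0.0113, 0.0362, 0.0036, -0.15],
    [0, 0, 0.135, 0.0118, 0.036, 0.0036, -0.15],
    [0, 0, 0.135, 0.0123, 0.036, 0.0036, -0.15],
    [0, 0, 0.135, 0.0128, 0.0357, 0.0036, -0.15],
    [0, 0, 0.135, 0.0133, 0.0356, 0.0036, -0.15],
    [0, 0.833, 0, 0, 0, 0, -0.15],
    [0, 0.833, 0, 0, 0, 0, -0.15],
    [0, 0.833, 0, 0, 0, 0, -0.15],
  ],
)

```text
clock: 15.92
tcp_pos: [0.6205, -0.1143, 0.1351]
orientation: [3.087, -0.233, 0.408]
contact_force: [0.1, -0.1, 0.2]
grip_width: 0.0361
gripper_force: 0.0
```

Request:
apply_moves(
  moves=[
    [0, 0, 0, 0, 0, 0, -0.15],
    [0, 0, 0, 0, 0, 0, -0.15],
    [0, 0, 0, 0, 0, 0, -0.15],
    [0, 0, 0, 0, 0, 0, -0.15],
    [0, 0, 0, 0, 0, 0, -0.15],
    [0, 0, 0, 0, 0, 0, -0.15],
    [0, 0, 0, 0, 0, 0, -0.15],
    [0, 0, 0, 0, 0, 0, -0.15],
  ],
)

```text
clock: 16.58
tcp_pos: [0.6216, -0.1132, 0.137]
orientation: [3.087, -0.23, 0.406]
contact_force: [-0.3, -0.3, -0.9]
grip_width: 0.0365
gripper_force: 0.0
```

```bash
cat >> h.py <<'E'
def rel(target,Rt=None):
    o,R=state(); d=R.T@(np.array(target)-o['tcp_pos']*1000); print("t",round(o['clock'],2),"tcp",np.round(o['tcp_pos']*1000,1),"R",np.round(R,3).tolist(),"tool shift mm",np.round(d,1),"F",np.round(o['contact_force'],2),"w",round(o['grip_width']*1000,1),"g",round(o['gripper_force'],1))
    if Rt is not None: print("turn units",np.round(np.degrees(Ro.from_matrix(R.T@Rt).as_rotvec())/6,3))
Rg=np.array([[.955,-.143,.258],[-.148,-.9894,-.0],[.258,-.021,-.966]]).T  # placeholder, orthonormalised below
x=np.array([.955,-.143,.258]); zt=np.array([.258,-.021,-.966]); x/=np.linalg.norm(x); zt-=x*(x@zt); zt/=np.linalg.norm(zt); Rg=np.c_[x,np.cross(zt,x),zt]
E
python3 - <<'E'
from h import *
rel((648.6,-114.2,18.0),Rg)
E
```

```text
t 16.58 tcp [ 621.6 -113.2  137. ] R [[0.955, -0.148, 0.256], [-0.143, -0.989, -0.038], [0.259, -0.0, -0.966]] tool shift mm [ -4.9  -3.  121.9] F [-0.26 -0.31 -0.9 ] w 36.5 g 0.0
turn units [ 0.166 -0.005 -0.001]
```

Request:
apply_moves(
  moves=[
    [0.166, 0, 0, -0.005, -0.001, 0, -0.15],
    [0, 0, 0, 0, 0, 0.035, -0.15],
    [0, 0, 0, 0, 0, 0.03, -0.15],
    [0, 0, 0, 0, 0, 0.025, -0.15],
    [0, 0, 0, 0, 0, 0.015, -0.15],
    [0, 0, 0, 0, 0, 0.008, -0.15],
    [0, 0, 0, 0, 0, 0, -0.15],
    [0, 0, 0, 0, 0, 0, -0.15],
  ],
)

```text
clock: 17.25
tcp_pos: [0.6461, -0.1139, 0.0268]
orientation: [3.104, -0.228, 0.411]
contact_force: [0.8, -1.0, 0.0]
grip_width: 0.0363
gripper_force: 0.0
```

```bash
python3 - <<'E'
from h import *
rel((648.6,-114.2,18.0),Rg)
cv2.imwrite("pics/s8.png",cv2.resize(grab_frame("scene")[200:310,255:365],(600,600),interpolation=cv2.INTER_CUBIC))
E
```

```text
t 17.25 tcp [ 646.1 -113.9   26.8] R [[0.955, -0.144, 0.258], [-0.143, -0.989, -0.021], [0.259, -0.017, -0.966]] tool shift mm [0.1 0.1 9.2] F [ 0.75 -0.99  0.04] w 36.3 g 0.0
turn units [ 0.001 -0.006 -0.   ]
```

View pics/s8.png

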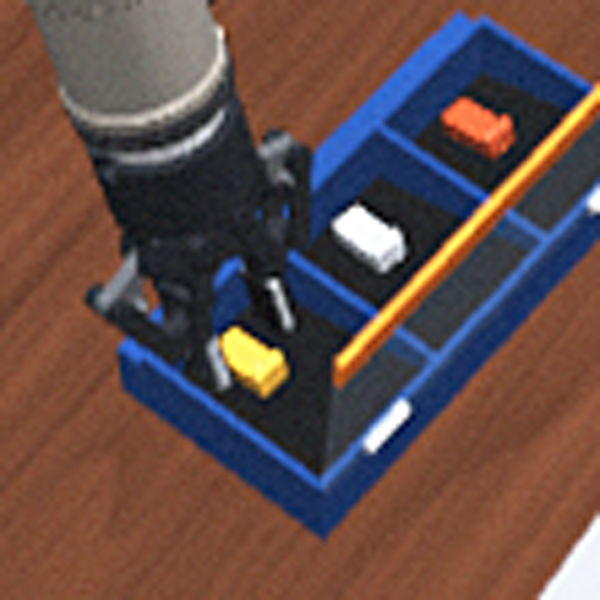

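The fingers straddle the brass blank, with pads at crop (218,362) and (283,305) and the blank between them. Lowering gently the last 9 mm.

Request:
apply_moves(
  moves=[
    [0, 0, 0, 0, 0, 0.003, -0.15],
    [0, 0, 0, 0, 0, 0.002, -0.15],
    [0, 0, 0, 0, 0, 0.002, -0.15],
    [0, 0, 0, 0, 0, 0.001, -0.15],
    [0, 0, 0, 0, 0, 0.001, -0.15],
    [0, 0, 0, 0, 0, 0, -0.15],
    [0, 0, 0, 0, 0, 0, -0.15],
    [0, 0, 0, 0, 0, 0, -0.15],
  ],
)

```text
clock: 17.97
tcp_pos: [0.6483, -0.1141, 0.0179]
orientation: [3.104, -0.228, 0.411]
contact_force: [-0.7, 0.4, -0.6]
grip_width: 0.0359
gripper_force: 0.0
```

```bash
python3 - <<'E'
from h import *
rel((648.6,-114.2,18.0),Rg)
E
```

```text
t 17.97 tcp [ 648.3 -114.1   17.9] R [[0.955, -0.144, 0.258], [-0.143, -0.989, -0.021], [0.259, -0.017, -0.966]] tool shift mm [0.3 0.1 0. ] F [-0.69  0.36 -0.63] w 35.9 g 0.0
turn units [ 0.001 -0.007 -0.001]
```

No contact yet. Closing on the blank.

Request:
apply_moves(
  moves=[
    [0, 0, 0, 0, 0, 0, -1],
    [0, 0, 0, 0, 0, 0, -1],
    [0, 0, 0, 0, 0, 0, -1],
    [0, 0, 0, 0, 0, 0, -1],
    [0, 0, 0, 0, 0, 0, -1],
    [0, 0, 0, 0, 0, 0, -1],
    [0, 0, 0, 0, 0, 0, -1],
    [0, 0, 0, 0, 0, 0, -1],
  ],
  grip_force=60,
)

```text
clock: 18.63
tcp_pos: [0.6483, -0.1141, 0.0182]
orientation: [3.104, -0.228, 0.411]
contact_force: [-3.2, 0.2, 6.5]
grip_width: 0.0161
gripper_force: 59.3
```

Request:
apply_moves(
  moves=[
    [0, 0, 0, 0, 0, -0.004, -1],
    [0, 0, 0, 0, 0, -0.006, -1],
    [0, 0, 0, 0, 0, -0.01, -1],
    [0, 0, 0, 0, 0, -0.012, -1],
    [0, 0, 0, 0, 0, -0.018, -1],
    [0, 0, 0, 0, 0, -0.02, -1],
    [0, 0, 0, 0, 0, -0.02, -1],
    [0, 0, 0, 0, 0, -0.02, -1],
  ],
)

```text
clock: 19.3
tcp_pos: [0.6194, -0.1118, 0.1261]
orientation: [3.104, -0.228, 0.412]
contact_force: [0.3, -0.3, -1.0]
grip_width: 0.0161
gripper_force: 59.2
```

```bash
python3 - <<'E'
from h import *
rel((648.6,-114.2,18.0),Rg)
S=grab_frame("scene");T=grab_frame("top"); cv2.imwrite("pics/scene9.png",S); cv2.imwrite("pics/top9.png",T)
cv2.imwrite("pics/s9.png",cv2.resize(S[180:310,245:375],(600,600),interpolation=cv2.INTER_CUBIC))
E
```

```text
t 19.3 tcp [ 619.4 -111.8  126.1] R [[0.955, -0.144, 0.259], [-0.143, -0.989, -0.021], [0.259, -0.017, -0.966]] tool shift mm [  0.2  -0.  112. ] F [ 0.32 -0.26 -1.02] w 16.1 g 59.2
turn units [ 0.002 -0.013 -0.001]
```

View pics/s9.png

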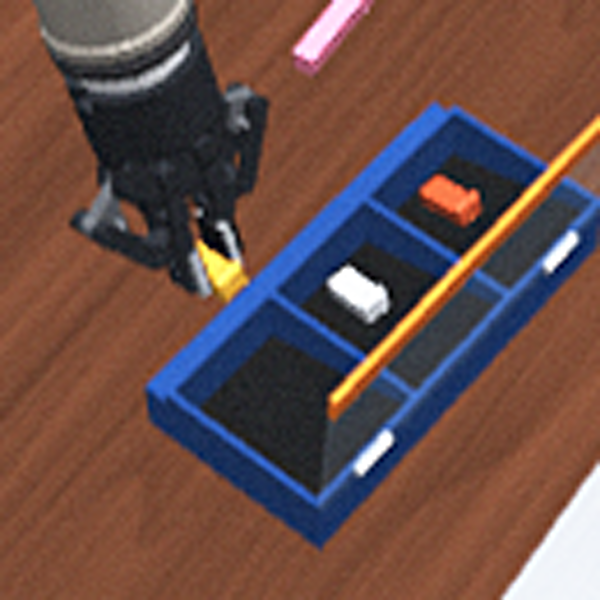

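The brass is held (w = 16 mm, 59 N) and clear of the bin. The copper and steel blanks have not moved. Levelling the tool, then flying to the tray.

Request:
apply_moves(
  moves=[
    [0, -0.833, 0, 0, 0, 0, -1],
    [0, -0.833, 0, 0, 0, 0, -1],
    [0, -0.833, 0, 0, 0, 0, -1],
    [-0.166, 0, 0, 0, 0, 0, -1],
    [0, 0, 0, -0.01, 0.015, 0, -1],
    [0, 0, 0, -0.02, 0.025, 0, -1],
    [0, 0, 0, -0.02, 0.025, 0, -1],
    [0, 0, 0, -0.02, 0.025, 0, -1],
  ],
)

```text
clock: 20.07
tcp_pos: [0.5355, -0.1912, 0.1235]
orientation: [3.132, -0.225, 0.001]
contact_force: [-0.4, 0.5, -1.0]
grip_width: 0.0161
gripper_force: 59.3
```

```bash
python3 - <<'E'
from h import *
plan((443,-320,70,-8.5,5))
E
```

```text
t 20.07 tcp [ 535.5 -191.2  123.5] yaw -8.21 tilt [ 4.0e-04 -1.5e-03 -1.0e+00] F [-0.35  0.55 -1.01] w 16.1 g 59.3
leg |d|/row 33.5 mm
[0, 0, np.float64(0.01), -0.0146, 0.0281, 0.0107]
[0, 0, np.float64(0.01), -0.0146, 0.0281, 0.0107]
[0, 0, np.float64(0.01), -0.0146, 0.0282, 0.0107]
[0, 0, np.float64(0.01), -0.0145, 0.0282, 0.0107]
[0, 0, np.float64(0.01), -0.0145, 0.0282, 0.0107]
```

Request:
apply_moves(
  moves=[
    [0, 0, 0, -0.0145, 0.028, 0.0107, -1],
    [0, 0, 0, -0.0145, 0.028, 0.0107, -1],
    [0, 0, 0, -0.0145, 0.028, 0.0107, -1],
    [0, 0, 0, -0.0145, 0.028, 0.0107, -1],
    [0, 0, 0, -0.0145, 0.028, 0.0107, -1],
    [0, 0, 0, 0, 0, 0.02, -1],
    [0, 0, 0, 0, 0, 0.015, -1],
    [0, 0, 0, 0, 0, 0, -1],
  ],
)

```text
clock: 20.73
tcp_pos: [0.4423, -0.3181, 0.0331]
orientation: [-3.133, 0.228, 0.006]
contact_force: [-0.1, 0.8, -0.5]
grip_width: 0.0162
gripper_force: 59.3
```

Request:
apply_moves(
  moves=[
    [0, 0, 0, 0, 0, 0, -1],
    [0, 0, 0, 0, 0, 0, -1],
    [0, 0, 0, 0, 0, 0, -1],
    [0, 0, 0, 0, 0, 0, -1],
    [0, 0, 0, 0, 0, 0.004, -1],
    [0, 0, 0, 0, 0, 0.004, -1],
    [0, 0, 0, 0, 0, 0, -1],
    [0, 0, 0, 0, 0, 0, -1],
  ],
)

```text
clock: 21.4
tcp_pos: [0.4455, -0.3188, 0.0274]
orientation: [3.133, -0.226, -0.001]
contact_force: [-0.0, 1.3, -1.5]
grip_width: 0.0161
gripper_force: 59.3
```

```bash
python3 - <<'E'
from h import *
plan((443,-320,8,-8.5,5))
cv2.imwrite("pics/s10.png",cv2.resize(grab_frame("scene")[220:330,140:250],(600,600),interpolation=cv2.INTER_CUBIC))
E
```

```text
t 21.4 tcp [ 445.5 -318.8   27.4] yaw -8.26 tilt [-7.e-04 -2.e-04 -1.e+00] F [-0.03  1.3  -1.51] w 16.1 g 59.3
leg |d|/row 3.9 mm
[0, 0, np.float64(0.008), -0.0005, 0.0003, 0.0039]
[0, 0, np.float64(0.008), -0.0005, 0.0003, 0.0039]
[0, 0, np.float64(0.008), -0.0005, 0.0003, 0.0039]
[0, 0, np.float64(0.008), -0.0005, 0.0003, 0.0039]
[0, 0, np.float64(0.008), -0.0005, 0.0003, 0.0039]
```

View pics/s10.png

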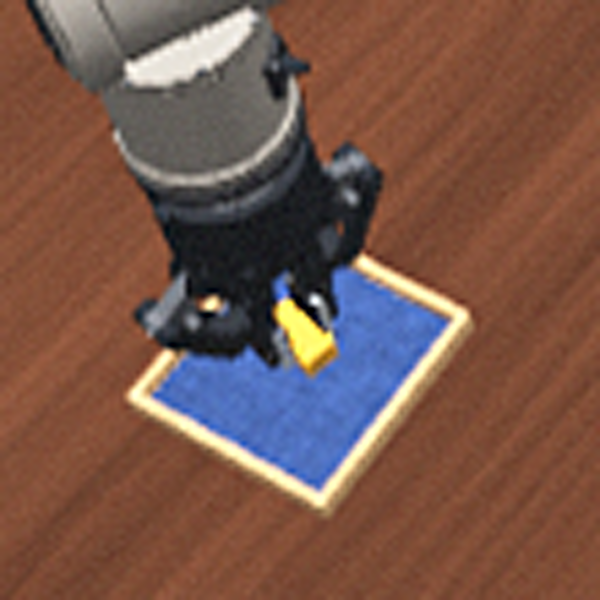

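All 10 views are used, so from here I work from numbers only. In the crop the held blank at (305,335) looks pitched with its knuckle end down. I'll fit its pitch, counting only yellow and background pixels so that finger occlusion doesn't matter.

```bash
cat > fit.py <<'E'
from h import *
from scipy.optimize import differential_evolution as DE
import sys
c=np.array([[x,y,z] for x in(-.019,.019) for y in(-.009,.009) for z in(-.006,.006)]+[[x,y,.010] for x in(.012,.018) for y in(-.009,.009)])
o,R=state(); p=o['tcp_pos']; I=grab_frame("scene"); hs=cv2.cvtColor(I,cv2.COLOR_BGR2HSV)
q=proj("scene",p)[0].astype(int); x0,y0=q[0]-30,q[1]-35; W=60; K=4
h=hs[y0:y0+W,x0:x0+W].astype(int); Y=(h[...,0]>=16)&(h[...,0]<=36)&(h[...,1]>110)&(h[...,2]>90)
Y=colmask(I,(16,110,90),(36,255,255),(q[0]-14,q[1]-16,q[0]+16,q[1]+14))[y0:y0+W,x0:x0+W]
B=(h[...,0]>98)&(h[...,0]<126)&(h[...,1]>80)&(h[...,2]>100)&~Y
Yk=np.kron(Y,np.ones((K,K))); Bk=np.kron(B,np.ones((K,K)))
def cost(v):
    pit,dx,dz=v; Rb=R@Ro.from_euler('x',180,degrees=True).as_matrix()@Ro.from_euler('y',pit,degrees=True).as_matrix()
    m=p+R@[dx/1000,0,dz/1000]; hu=cv2.convexHull(proj("scene",m+c@Rb.T).astype(np.float32)); k=np.zeros((W*K,W*K),np.uint8)
    cv2.fillPoly(k,[np.round((hu-[x0,y0]+.5)*K).astype(int)],1); return ((Yk>0)&(k==0)).sum()/K/K+((Bk>0)&(k>0)).sum()/K/K
print("tcp",p,"yellow",Y.sum(),"blue",B.sum())
for a in range(-30,91,15):
    r_=DE(lambda v:cost([a,*v]),[(-12,12),(-12,8)],seed=1,maxiter=15,popsize=8); print(a,np.round(r_.x,1),round(r_.fun,1))
for row in range(q[1]-16,q[1]+14): print(''.join('Y' if Y[row-y0,u-x0] else 'b' if B[row-y0,u-x0] else '.' for u in range(q[0]-16,q[0]+18)), row)
E
python3 fit.py
```

```text
tcp [ 0.44566821 -0.31884287  0.02753633] yellow 82 blue 902
-30 [  7.1 -11.4] 14.0
-15 [  4.7 -11.8] 3.2
0 [  3.4 -11.4] 1.4
15 [  3.1 -11.4] 2.8
30 [  4.5 -11.5] 3.8
45 [  3.8 -11.4] 5.3
60 [  2.9 -11.1] 6.2
75 [  3.8 -11.9] 6.1
90 [  4.4 -11.3] 13.3
.................................. 266
.................................. 267
.................................. 268
.......................bbb........ 269
.............bb........bbbbb...... 270
.............b.........bbbbbb..... 271
............bbb........bbbbbbbb... 272
............bbb........bbbbbbbbbbb 273
............bb.........bbbbbbbbbbb 274
..............YY.......bbbbbbbbbbb 275
............YYYYY.......bbbbbbbbbb 276
...b........YYYYYY......bbbbbbbbbb 277
............YYYYYYY....bbbbbbbbbbb 278
.............YYYYYYY...bbbbbbbbbbb 279
..............YYYYYYY..bbbbbbbbbbb 280
...............YYYYYYYYbbbbbbbbbbb 281
...............YYYYYYYY.bbbbbbbbbb 282
.......b.......YYYYYYYY.bbbbbbbbbb 283
.......bb.......YYYYYYYYbbbbbbbbbb 284
b.b..bbbbb......YYYYYYY.bbbbbbbbbb 285
bbbbbbbbbbb......YYYYY.bbbbbbbbbbb 286
bbbbbbbbbbbbbb.bb.YYY.bbbbbbbbbbbb 287
bbbbbbbbbbbbbbbbbb.Ybbbbbbbbbbbbbb 288
bbbbbbbbbbbbbbbbbbbbbbbbbbbbbbbbbb 289
bbbbbbbbbbbbbbbbbbbbbbbbbbbbbbbbbb 290
bbbbbbbbbbbbbbbbbbbbbbbbbbbbbbbbbb 291
bbbbbbbbbbbbbbbbbbbbbbbbbbbbbbbbbb 292
bbbbbbbbbbbbbbbbbbbbbbbbbbbbbbbbb. 293
bbbbbbbbbbbbbbbbbbbbbbbbbbbbbbbb.. 294
bbbbbbbbbbbbbbbbbbbbbbbbbbbbbbb... 295
```

Best fit is level (pitch 0, residual 1.4 px), so the apparent tilt was just finger occlusion. Lowering gently.

Request:
apply_moves(
  moves=[
    [0, 0, 0, 0, 0, 0.006, -1],
    [0, 0, 0, 0, 0, 0.005, -1],
    [0, 0, 0, 0, 0, 0.004, -1],
    [0, 0, 0, 0, 0, 0.002, -1],
    [0, 0, 0, 0, 0, 0.001, -1],
    [0, 0, 0, 0, 0, 0.001, -1],
    [0, 0, 0, 0, 0, 0, -1],
    [0, 0, 0, 0, 0, 0, -1],
  ],
)

```text
clock: 22.17
tcp_pos: [0.4459, -0.319, 0.0088]
orientation: [3.133, -0.226, 0.0]
contact_force: [0.2, -0.4, -0.4]
grip_width: 0.0159
gripper_force: 59.3
```

Request:
apply_moves(
  moves=[
    [0, 0, 0, 0, 0, 0.001, -1],
    [0, 0, 0, 0, 0, 0, -1],
    [0, 0, 0, 0, 0, 0.001, -1],
    [0, 0, 0, 0, 0, 0, -1],
    [0, 0, 0, 0, 0, 0, -1],
    [0, 0, 0, 0, 0, 0, -1],
    [0, 0, 0, 0, 0, 0, -1],
    [0, 0, 0, 0, 0, 0, -1],
  ],
)

```text
clock: 22.83
tcp_pos: [0.4459, -0.3191, 0.0075]
orientation: [3.133, -0.226, 0.0]
contact_force: [-1.8, 1.4, 6.0]
grip_width: 0.0161
gripper_force: 60.2
```

Request:
apply_moves(
  moves=[
    [0, 0, 0, 0, 0, 0, -0.4],
    [0, 0, 0, 0, 0, 0, -0.15],
    [0, 0, 0, 0, 0, 0, -0.15],
    [0, 0, 0, 0, 0, 0, -0.15],
    [0, 0, 0, 0, 0, 0, -0.15],
    [0, 0, 0, 0, 0, 0, -0.15],
    [0, 0, 0, 0, 0, -0.003, -0.15],
    [0, 0, 0, 0, 0, -0.005, -0.15],
  ],
)

```text
clock: 23.5
tcp_pos: [0.4454, -0.3187, 0.0146]
orientation: [3.133, -0.226, -0.001]
contact_force: [-0.2, -0.3, 0.4]
grip_width: 0.0363
gripper_force: 0.0
```

Request:
apply_moves(
  moves=[
    [0, 0, 0, 0, 0, -0.015, -0.15],
    [0, 0, 0, 0, 0, -0.03, -0.15],
    [0, 0, 0, 0, 0, -0.04, -0.15],
    [0, 0, 0, 0, 0, -0.04, -0.15],
    [0, 0, 0, 0, 0, -0.04, -0.15],
    [0, 0, 0, 0.02, 0.03, -0.01, -0.15],
    [0, 0, 0, 0.02, 0.03, 0, -0.15],
    [0, 0, 0, 0.02, 0.03, 0, -0.15],
  ],
)

```text
clock: 24.17
tcp_pos: [0.4935, -0.418, 0.1929]
orientation: [3.131, -0.225, 0.006]
contact_force: [0.4, -0.1, -0.6]
grip_width: 0.0365
gripper_force: 0.0
```

Request:
apply_moves(
  moves=[
    [0, 0, 0, 0.02, 0.03, 0, -0.15],
    [0, 0, 0, 0.02, 0.03, 0, -0.15],
    [0, 0, 0, 0.01, 0.03, 0, -0.15],
    [0, 0, 0, 0.01, 0.03, 0, -0.15],
    [0, 0, 0, 0, 0.03, 0, -0.15],
    [0, 0, 0, 0, 0.02, 0, -0.15],
    [0, 0, 0, 0, 0, 0, -0.15],
    [0, 0, 0, 0, 0, 0, -0.15],
  ],
)

```text
clock: 24.83
tcp_pos: [0.5259, -0.5946, 0.1896]
orientation: [3.133, -0.23, -0.001]
contact_force: [0.4, 0.7, 0.4]
grip_width: 0.0363
gripper_force: 0.0
```

```bash
python3 cov.py 11; python3 - <<'E'
from h import *
I={n:cv2.imread(f"pics/{n}11.png") for n in("top","scene")}
def cen(n,lo,hi,b):
    m=colmask(I[n],lo,hi,b); v,u=np.nonzero(m); return (u.mean(),v.mean()),m
for nm,z,lo,hi,bt,bs in (("brass",.017,(18,100,60),(36,255,255),(450,231,488,267),(172,270,218,305)),("copper",.028,(0,100,60),(14,255,255),(322,155,345,190),(328,205,358,237)),("steel_blank",.028,(0,0,130),(180,70,255),(355,165,378,186),(308,230,335,257)),
   ("handle",.042,(15,50,170),(30,160,255),(215,200,245,260),(325,120,370,160)),("bladesteel",.033,(0,0,200),(180,45,255),(222,180,236,214),(362,140,384,156))):
    a,ma=cen("top",lo,hi,bt); b,mb=cen("scene",lo,hi,bs); print(nm,ma.sum(),mb.sum(),np.round(tri([a],[b])*1000,1), rect("top",ma,z)[:3],rect("scene",mb,z)[:3])
E
```

```text
t 24.83 tcp [ 525.9 -594.6  189.6] yaw -8.41 tilt [-7.e-04 -5.e-04 -1.e+00] F [0.39 0.66 0.36] w 36.3 g 0.0
top [(np.float64(0.49), np.float64(1.68)), (np.float64(0.49), np.float64(1.66)), (np.float64(0.49), np.float64(1.7))]
scene [(np.float64(0.67), np.float64(1.66)), (np.float64(0.6), np.float64(1.64)), (np.float64(0.54), np.float64(1.68))]
brass 92 98 [[ 446.2 -318.1   12.7]] (array([ 445.3, -317.8]), array([20.1, 37.6]), 78.5) (array([ 449.5, -318.7]), array([18.7, 40.9]), 81.0)
copper 101 104 [[663.3  73.   21.7]] (array([661.8,  72.2]), array([20.5, 40.8]), 80.2) (array([665.8,  70.8]), array([29.1, 41.1]), 89.5)
steel_blank 98 87 [[655.4 -18.4  23.1]] (array([653.7, -19.2]), array([20.3, 39.7]), 75.3) (array([658.4, -19.6]), array([21.1, 41.4]), 82.1)
handle 243 129 [[496.1 369.6  39.6]] (array([493.6, 368.2]), array([110.5,  17.1]), 0.8) (array([497.3, 369.6]), array([111.7,  20.7]), 3.1)
bladesteel 151 116 [[588.8 372.5  34.8]] (array([586.7, 371.4]), array([69.6, 17.3]), 0.9) (array([586.2, 372.7]), array([68.5, 41.2]), 24.8)
```

Everything checks out: the cover is at ≈1.66 rad, the brass lies flat in the tray, the blade is level on its rest and the other blanks are in place. Handing in.

```bash
python3 -c "
from bench import order
print(order.hand_in())"
```

```text
the job is handed in; nothing more can be done
None
```

I handed the job in, but the system returned no verdict: the cover was prised up to about 1.66 rad with the blade, the blade is back level on its rest, the brass blank lies flat in the tray, and the copper and steel blanks are still in the bin.

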